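# Set a board out to the length gauge and hold it for the saw

## Robot

A 6-joint arm with a two-finger parallel gripper is mounted at the origin on the work surface. World frame = base frame: x ahead of the robot, y to its left, z up, the work surface at z = 0. Lengths are in mm, angles in rad, forces in N, time in s.
With the tool pointing down it reaches from about 275 to 750 mm from the base axis. Payload 10.2 kg.
Tool frame: the origin (TCP) lies at the very end of the fingers, on their centre line; the grasp point (between the pads) lies 19 mm behind it (ctrl.pinch_z is the distance from the TCP to the grasp point, in mm); y points along the fingers, z is the direction in which the jaws open and shut, and the axes are right-handed (so a half turn about y gives the same grasp; the last joint's range is limited). The gripper opens to 85 mm and grips with 20 to 120 N. Pads are 22 mm wide; open, the fingers measure 114 mm over their backs; the gripper's body (76 mm by 85 mm) begins 54 mm behind the grasp point. The pads swing forward as they close: fully open they stand 13 mm farther back than shut.
Start: joints at [0.978, 0.313, 1.498, -0, 1.331, -0.223], TCP at [189.763, 489.511, 231.294] pointing down, gripper open.
Joint ranges: [-2.94, 2.94], [-0.97, 2.17], [0.19, 2.56], [-1.23, 4.37], [0.02, 3.11], [-2.88, 2.88]. Speed limits (rad/s): [2.39, 2.39, 3.01, 3.14, 3.14, 3.14].

## Interface

Orientations are given as a unit quaternion [w, x, y, z].
In Python, from rig import sense, eyes, ctrl gives the robot as it stands. The module is installed in compiled form; this text tells all that it offers.
- The arm moves only by the shell command python3 -m handwheel 'ROWS' [FORCE]. ROWS is JSON, a list of rows, each an object of numbers: "grip": the finger opening in mm, from 0 to 85.4; "tx", "ty", "tz": the shift along the tool's x, y, z in mm; "wx", "wy", "wz": the turn, a rotation vector about the tool's x, y, z in rad. In form: [{"grip": .., "tx": .., "ty": .., "tz": .., "wx": .., "wy": .., "wz": ..}, ...]. A call has 1 to 10 rows; each row shifts and turns the commanded pose from where the row before left it, along the tool's axes as they then stand; what a row does not reach is not made up. A row lasts 1/12 s, in which the tool goes at most 41.7 mm and 7.16 degrees, less where a joint would pass 70% of its speed; a pose out of reach is approached as far as the arm can. A call is refused whole if a number of a shift passes 41.7 or a number of a turn 0.125, either way. A call with a gripper value outside its range is refused whole. The fingers move at their own pace and stop on an object; FORCE is the grip in N (left out, the last holds). Time passes only in rows, so rows that do not move let the fingers close. It gives the time, the measured TCP pose, the force and the opening at its end, in the units of the state.
- sense(): the state, without advancing time (a new reading comes with each control period).
- eyes.capture(name): name is "scene" or "top"; returns a dict with "pixels" (384x512x3 uint8, red, green, blue), "mtx" (3x3 intrinsics, pixels), "dist" ([k1, k2, p1, p2, k3] as OpenCV has them; the pictures are not rectified), "R" (3x3) and "t" (3): a world point X has camera coordinates R X + t. Camera axes: x right, y down, z forward; pixel columns grow to the right and rows downward; lengths in mm; the calibration is good to about 2 mm. A picture is of the moment at which its call begins. There is no depth.
- ctrl.finish_job(): hands the job in, once; it reports no verdict.
The state is a dict: "time_s": time; "joints": joint angles; "dq": joint speeds; "tau": joint torques, N m; "eef_pos": TCP position; "ee_rot": TCP orientation; "force": force on the tool from outside, world axes, zero at the start; "wrist_torque": the same for the moment, N m; "grip_width": opening from 0.0 (shut) to 1.0 (fully open).
Only numpy, scipy, OpenCV 4.12 (cv2) and the standard library are available. Lean on these libraries where they do the work, as an engineer would, in place of code of your own. Each camera call takes 0.05 s, during which the arm holds its last target.

## Task

Get the board ready for a saw cut: first wipe the three loose wood chips off the sawing block with the scraper block (not with the fingers, and before the board is moved) and put the scraper back down on the bench. Then slide the board outward, flat on the block without lifting it and square to it, until its front end is level with the pointer of the length gauge, and finish while still holding it there, still and level, carried by nothing but the gripper and the block (it overhangs so far that it would tip if let go). Leave the other tools alone.

Things in the scene. Friction and masses are not known exactly. Their poses are not given: they have to be found in the camera images.
- block: sawing block fixed to the bench: wood, 150 (x) x 300 (y) x 60 tall. Origin: centre of its underside on the bench. Its y axis is the outward direction; the outer end face is at y = +150 mm, its top at 60 mm
- board: loose pine board 50 (x) x 300 (y) x 26 thick, about 0.2 kg, lying flat on the block, not quite parallel to it, its front end 100 to 115 mm inside the block's outer end and its tail sticking out behind the block. Origin: centre of its underside; y points to its front end
- board_front (a point): centre of the board's front end face, 13 mm above its underside, axes as the board's
- board_tail (a point): centre of the board's rear end face, 13 mm above its underside
- scraper: scraper block, about 0.15 kg, standing on the bench at the left: a dark straight wooden bar 110 (x) x 16 (y) x 28 tall, with a grip 60 (x) x 26 (y) x 40 tall centred on top of it (68 tall in all). Pinch the grip across its 26 mm. Origin: centre of the bar's underside, z up
- gauge: fixed steel length gauge, 110 tall, on a 50 x 50 foot on the bench beyond the outer end of the block, at the side of the board's path away from the robot; axes parallel to the block's. The post (14 square, collar 22) stands on its origin, a 5 mm wide pointer reaches from it towards the board's path (its -x) at 75 mm height
- gauge_tip (a point): tip of the gauge's pointer, 75 mm above the bench, about 52 mm to the side (block's x) of the block's centre line; the board passes beside it. The mark lies 170 to 200 mm outward of the block's outer end. Axes parallel to the block's
- chip_a: loose wood chip 24 x 18 x 12 lying on the block between the board's front end and the block's outer end. The three chips lie 22 to 45 mm (centres) from the outer end face, within 37 mm of the block's centre line. Origin: underside
- chip_b: loose stepped wood chip 20 x 20 x 16, lying there too; origin: underside
- chip_c: loose wood chip 20 x 16 x 16, lying there too; origin: underside
- chisel: bystander, to be left alone: wood chisel, 230 long, 24 thick, lying on the bench along the far side of the block (all sizes in mm)
- pencil: bystander, to be left alone: carpenter's pencil, 8 thick, 165 long, lying along the robot's side of the block
- mallet: bystander, to be left alone: wooden mallet lying on the bench, head 65 x 110 x 85, beyond the block to the right
- glue: bystander, to be left alone: white glue bottle, 52 dia, 140 tall, right edge of the work area
- square: bystander, to be left alone: try square, blade 150 and stock 110, lying at the left near the robot; origin under the middle of the stock
- jar: bystander, to be left alone: open steel cup, 72 dia, 90 tall, right edge of the work area
- offcut: bystander, to be left alone: short piece of board 50 x 140 x 26, lying at the left edge
Not all that is in view belongs to the job. What is shaped like the scraper but green is not meant.

How it is judged (in metres and radians):
On the way, in this order (a step that is already met when the one before it is completed fails the run):
1. all three chips wiped off the block while the board still lies where it was (height (world z) of each of chip_a, chip_b, chip_c below 0.04 m and distance of board from where it was at the start of the episode below 0.02 m), for 0.1 s.
2. the scraper stands or lies on the bench again, let go, the board still where it was (height (world z) of scraper below 0.02 m and linear speed of scraper below 0.03 m/s and contact force between the fingers and scraper below 0.1 N and distance of board from where it was at the start of the episode below 0.02 m), for 0.2 s.
At the end, for the whole second after the job is handed in: Board front level with the pointer within 5 mm, square to the block within 4 deg, level within 2.3 deg, underside 55 to 66 mm above the bench, still, held by the fingers (over 2 N), not touching gauge or scraper; chips off the block (below 40 mm); scraper let go, on the bench (origin below 20 mm) (height (world z) of each of chip_a, chip_b, chip_c below 0.04 m and y of board_front in the frame of gauge_tip between -0.005 and 0.005 m and angle between the y axis of board and the y axis of block, either way round below 0.07 rad and angle between board's own z axis and vertical below 0.04 rad and height (world z) of board between 0.055 and 0.066 m and linear speed of board below 0.02 m/s and contact force between the fingers and board above 2 N and contact force between board and gauge below 1 N and contact force between each of board, the fingers and scraper below 0.1 N and height (world z) of scraper below 0.02 m); the arm keeps its last pose, push and grip.
It fails at once if fingers push a chip that is still on the block ((height (world z) of chip_a above 0.055 m and contact force between the fingers and chip_a above 0.3 N) or (height (world z) of chip_b above 0.055 m and contact force between the fingers and chip_b above 0.3 N) or (height (world z) of chip_c above 0.055 m and contact force between the fingers and chip_c above 0.3 N)).
It fails at once if board lifted off the block by more than 15 mm (height (world z) of board above 0.075 m).
It fails at once if board tips (angle between board's own z axis and vertical above 0.15 rad).
It fails at once if a bystander is moved more than 30 mm (distance of any of chisel, pencil, mallet, glue, square, jar, offcut from where it was at the start of the episode above 0.03 m).
It also fails if it takes over 64 s, if anything falls off the work surface, if the arm or the gripper's body presses on something with over 40 N, if the wrist force passes 120 N, or if a joint passes its speed limit or range.

## Working session

There is one attempt and no reset: what is moved stays moved. The work goes in short steps, Python scripts to look and compute and a shell command to move; the robot and the scene stay as the last step left them, time stands still between calls to the robot, and variables do not carry over. Pictures are saved under pics/ and viewed, and the job is handed in when it is done.

```bash
mkdir -p pics; cat > h.py <<'E'
import numpy as np, cv2
from rig import sense, eyes, ctrl
def cap(n,f):
    c=eyes.capture(n); cv2.imwrite('pics/'+f,cv2.cvtColor(c['pixels'],cv2.COLOR_RGB2BGR)); 
    np.savez('pics/'+f+'.npz',**{k:np.array(v) for k,v in c.items()}); return c
def ld(f): return dict(np.load('pics/'+f+'.npz'))
def ray(c,uv,z):
    uv=np.array(uv,float).reshape(-1,1,2)
    p=cv2.undistortPoints(uv,np.array(c['mtx']),np.array(c['dist'])).reshape(-1,2)
    R=np.array(c['R']);t=np.array(c['t'])
    d=np.c_[p,np.ones(len(p))]@R; o=-R.T@t
    s=(z-o[2])/d[:,2]; return o+s[:,None]*d
def proj(c,X):
    return cv2.projectPoints(np.array(X,float).reshape(-1,1,3),cv2.Rodrigues(np.array(c['R'],float))[0],np.array(c['t'],float),np.array(c['mtx']),np.array(c['dist']))[0].reshape(-1,2)
E
python3 - <<'E'
from h import *
np.set_printoptions(precision=3,suppress=True)
for n in('scene','top'):
    c=cap(n,n+'0.png');print(n,-np.array(c['R']).T@np.array(c['t']),np.array(c['R']),np.array(c['mtx'])[0])
print(sense(),ctrl.pinch_z)
E
```

```text
scene [1258.555  524.455 1219.396] [[-0.536  0.844 -0.004]
 [ 0.66   0.416 -0.626]
 [-0.527 -0.338 -0.78 ]] [418.473   0.    258.897]
top [ 302.165    3.271 1610.614] [[-0.013 -1.    -0.008]
 [-0.989  0.014 -0.148]
 [ 0.148  0.006 -0.989]] [400.36    0.    251.099]
{'time_s': 0.1, 'joints': array([ 0.978,  0.313,  1.498,  0.   ,  1.331, -0.223]), 'dq': array([ 0.   , -0.002, -0.004,  0.   , -0.   , -0.   ]), 'tau': array([  0.004, -41.291, -26.014,  -0.   ,   0.003,   0.   ]), 'eef_pos': array([189.613, 489.32 , 230.783]), 'ee_rot': array([-0.695,  0.695, -0.13 ,  0.13 ]), 'force': array([ 0.272, -0.472, -0.275]), 'wrist_torque': array([-0.001,  0.006, -0.013]), 'grip_width': 0.9976262370035436} 18.700000000000003
```

View pics/scene0.png

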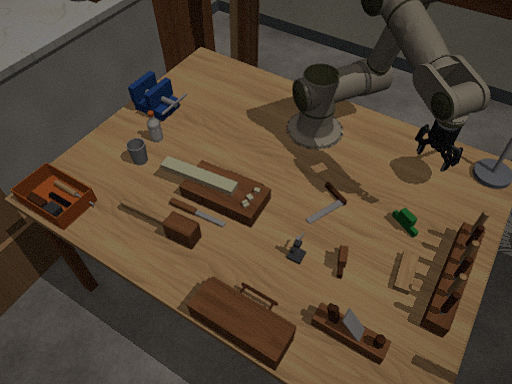

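View pics/top0.png

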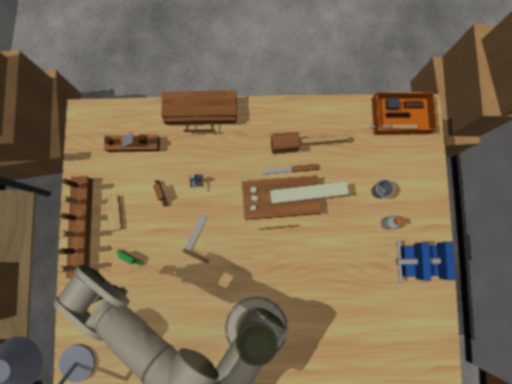

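The scene and top views show the block at top px (284,198), chips near (253,198), gauge at (197,181), dark scraper at (161,192), and the green decoy at (130,257). I'll zoom in.

```bash
python3 - <<'E'
from h import *
a=cv2.imread('pics/top0.png')[150:230,140:360]; cv2.imwrite('pics/z1.png',cv2.resize(a,None,fx=3.6,fy=3.6,interpolation=cv2.INTER_CUBIC))
a=cv2.imread('pics/scene0.png')[150:290,150:360]; cv2.imwrite('pics/z2.png',cv2.resize(a,None,fx=3.8,fy=3.8,interpolation=cv2.INTER_CUBIC))
E
```

```text
(no output)
```

View pics/z1.png

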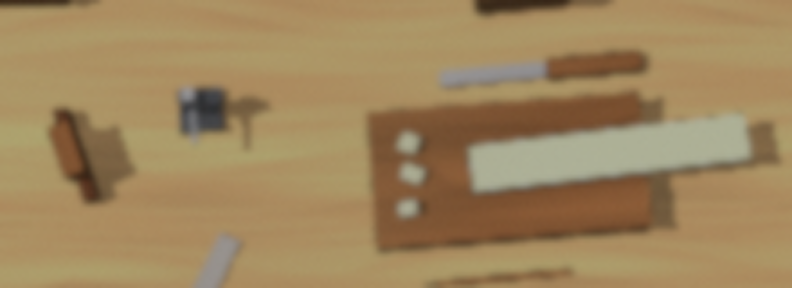

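View pics/z2.png

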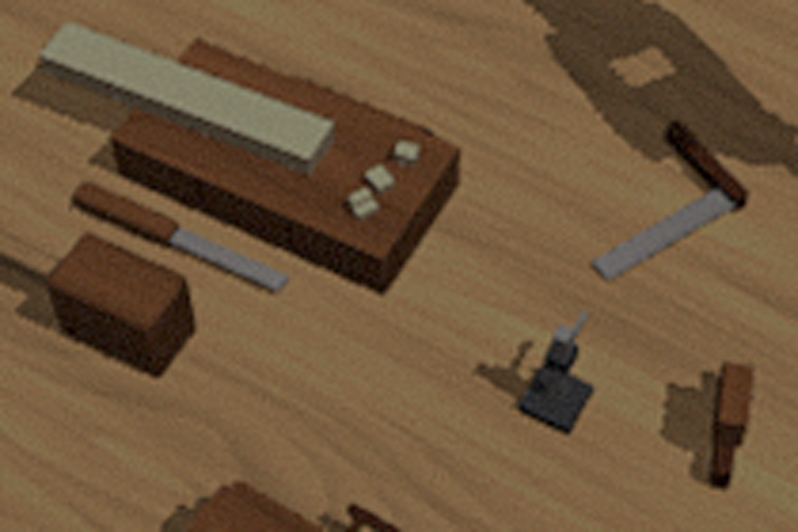

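```bash
cat >> h.py <<'E'
def Z1(p): return (np.array(p,float)+.5)/3.6-.5+[140,150]
def Z2(p): return (np.array(p,float)+.5)/3.8-.5+[150,150]
E
python3 - <<'E'
from h import *
np.set_printoptions(precision=1,suppress=True)
t=ld('top0.png');s=ld('scene0.png')
print('block top',ray(t,Z1([(368,113),(378,250),(652,228),(638,95)]),60))
print('block scene',ray(s,Z2([(383,292-0),(460,150)]),60), ray(s,Z2([(196,40),(112,140),(385,258),(460,150)]),60))
print('chips t',ray(t,Z1([(408,142),(412,174),(408,208)]),66+6))
print('chips s',ray(s,Z2([(362,203),(378,178),(405,152)]),68))
# board mask
for n,c in(('t',t),('s',s)):
    im=c['pixels'];hsv=cv2.cvtColor(im,cv2.COLOR_RGB2HSV)
    m=((hsv[...,1]<85)&(hsv[...,2]>120)).astype(np.uint8)
    k,l,st,ce=cv2.connectedComponentsWithStats(m)
    for i in range(1,k):
        if st[i,4]>8 and (140<ce[i][0]<400): 
            r=cv2.minAreaRect(np.argwhere(l==i)[:,::-1].astype(np.float32))
            print(n,st[i],ce[i],r)
print('board t',ray(t,Z1([(468,147),(474,193),(752,160),(742,113)]),86))
print('board s',ray(s,Z2([(334,123),(308,160),(40,50),(68,24)]),86))
print('gauge tip t',ray(t,Z1([(194,140),(193,100)]),75),'s',ray(s,Z2([(586,314),(565,335)]),75))
print('foot s',ray(s,Z2([(519,406),(570,433),(594,387),(548,360)]),8))
print('foot t',ray(t,Z1([(180,88),(180,134),(224,130),(222,88)]),8))
print('scr grip t',ray(t,Z1([(52,120),(65,113),(83,170),(68,180)]),68),'s',ray(s,Z2([(724,363),(752,366),(748,425),(722,424)]),68))
print('bar s',ray(s,Z2([(712,484),(728,488)]),28))
E
```

```text
block top [[ 571.1   49.    60. ]
 [ 421.3   39.7   60. ]
 [ 440.9 -256.2   60. ]
 [ 586.9 -246.5   60. ]]
block scene [[601.6  68.6  60. ]
 [426.3  41.2  60. ]] [[ 445.1 -257.7   60. ]
 [ 592.4 -245.6   60. ]
 [ 569.7   49.9   60. ]
 [ 426.3   41.2   60. ]]
chips t [[536.7   5.8  72. ]
 [501.8   2.   72. ]
 [465.1   6.8  72. ]]
chips s [[533.7   1.5  68. ]
 [501.4  -2.2  68. ]
 [461.7   2.1  68. ]]
t [ 194    0  181   96 9761] [282.5  40.1] ((284.0, 47.5), (95.0, 180.0), 90.0)
t [383  16   9   7  45] [386.7  18.6] ((387.0, 19.0), (6.0, 8.0), 90.0)
t [171  65   8   8  37] [175.2  69. ] ((175.25001525878906, 69.25000762939453), (7.77817440032959, 5.656853675842285), 45.0)
t [349  65   4   4  11] [350.4  66.6] ((350.300048828125, 66.5999984741211), (2.236067771911621, 3.5777084827423096), 63.43495178222656)
t [165  90  13   2  14] [170.9  90.9] ((171.0, 90.5), (12.0, 1.0), -0.0)
t [143  95  19   3  33] [152.7  96.5] ((152.0406036376953, 96.56852722167969), (1.8524233102798462, 18.096750259399414), 85.91438293457031)
t [237  94   9   2  13] [241.7  94.7] ((241.0, 94.5), (1.0, 8.0), 90.0
[... 2220 characters left out ...]
 86. ]
 [ 478.6  -63.7   86. ]
 [ 509.8 -361.9   86. ]
 [ 561.  -353.6   86. ]]
board s [[ 479.9  -65.2   86. ]
 [ 529.8  -60.2   86. ]
 [ 555.2 -360.8   86. ]
 [ 513.5 -360.6   86. ]]
gauge tip t [[541.7 237.   75. ]
 [585.6 238.4  75. ]] s [[535.9 235.   75. ]
 [564.4 230.1  75. ]]
foot s [[609.8 214.7   8. ]
 [609.5 265.4   8. ]
 [557.8 261.    8. ]
 [555.1 213.    8. ]]
foot t [[612.1 263.6   8. ]
 [559.2 263.1   8. ]
 [563.1 213.3   8. ]
 [611.3 215.8   8. ]]
scr grip t [[567.1 393.9  68. ]
 [574.6 379.7  68. ]
 [511.6 358.7  68. ]
 [500.9 374.9  68. ]] s [[513.  355.8  68. ]
 [503.  377.   68. ]
 [556.8 398.3  68. ]
 [567.3 379.8  68. ]]
bar s [[599.3 392.4  28. ]
 [595.6 405.2  28. ]]
```

```bash
cat >> h.py <<'E'
from scipy.spatial.transform import Rotation as Ro
def tool(s=None):
    s=s or sense(); q=np.array(s['ee_rot']); return np.array(s['eef_pos']),Ro.from_quat(q[[1,2,3,0]]).as_matrix()
def goal(p,yawz):
    "print moves; tool y down, tool z horizontally at yawz (mod pi); turn first, then shift"
    P,R=tool(); best=None
    for k in(0,np.pi):
        a=yawz+k; z=np.array([np.cos(a),np.sin(a),0]); y=np.array([0,0,-1.]); x=np.cross(y,z)
        G=np.c_[x,y,z]; rv=Ro.from_matrix(R.T@G).as_rotvec()
        if best is None or np.linalg.norm(rv)<np.linalg.norm(best[0]): best=(rv,G)
    rv,G=best
    print('turn',rv.round(4),'shift before turn',(R.T@(np.array(p)-P)).round(1),'shift after turn',(G.T@(np.array(p)-P)).round(1))
def st():
    s=sense();P,R=tool(s);print('t',round(s['time_s'],2),'P',P.round(1),'z yaw',round(float(np.arctan2(R[1,2],R[0,2])),4),'y',R[:,1].round(3),'F',s['force'].round(1),'w',round(s['grip_width']*85.4,1),'j6',s['joints'].round(2))
E
python3 - <<'E'
from h import *
np.set_printoptions(precision=3,suppress=True)
t=ld('top0.png')
# scraper mask in top: dark/brown vs bench
im=t['pixels'][165:215,148:185].astype(int);hsv=cv2.cvtColor(t['pixels'],cv2.COLOR_RGB2HSV)[165:215,148:185]
print(hsv[20:36:2,4:24:2].tolist())
print(ray(t,Z1([(62,108),(92,203)]),28))
print(tool()[1]);st()
goal([537,377.5,150],0.34+np.pi/2)
E
```

```text
[[[23, 100, 165], [17, 128, 140], [13, 152, 124], [13, 158, 118], [14, 142, 81], [16, 117, 116], [17, 115, 131], [19, 108, 153], [20, 107, 158], [19, 108, 151]], [[24, 96, 164], [15, 136, 133], [13, 155, 128], [13, 155, 127], [13, 153, 90], [16, 119, 109], [17, 117, 129], [17, 116, 130], [17, 117, 129], [17, 116, 130]], [[24, 97, 169], [18, 119, 142], [13, 153, 127], [13, 156, 129], [13, 157, 107], [15, 126, 91], [17, 118, 125], [17, 116, 128], [17, 116, 127], [17, 116, 127]], [[21, 99, 172], [19, 110, 158], [14, 148, 129], [13, 157, 128], [13, 154, 119], [14, 142, 81], [17, 120, 113], [17, 117, 122], [17, 117, 124], [16, 117, 124]], [[21, 101, 172], [20, 104, 166], [15, 138, 137], [13, 157, 127], [13, 158, 126], [14, 159, 88], [17, 121, 99], [17, 117, 120], [16, 115, 122], [17, 116, 121]], [[21, 105, 173], [21, 104, 171], [17, 123, 145], [13, 153, 128], [13, 155, 128], [13, 155, 105], [16, 131, 82], [16, 118, 119], [16, 118, 123], [17, 116, 123]], [[21, 104, 172], [21, 104, 172], [19, 112, 157], [14, 147, 128], [13, 158, 116], [13, 158, 92], [14, 141, 65], [16, 120, 108], [17, 119, 118], [17, 119, 118]], [[21, 103, 173], [20, 105, 173], [20, 106, 166], [18, 119, 133], [16, 133, 92], [12, 158, 71], [12, 155, 64], [16, 123, 91], [17, 120, 115], [17, 119, 116]]]
[[587.451 393.028  28.   ]
 [479.958 357.151  28.   ]]
[[ 0.932 -0.001  0.361]
 [-0.361 -0.001  0.932]
 [-0.    -1.    -0.001]]
t 0.1 P [189.6 489.3 230.8] z yaw 1.201 y [-0.001 -0.001 -1.   ] F [ 0.3 -0.5 -0.3] w 85.2 j6 [ 0.98  0.31  1.5   0.    1.33 -0.22]
turn [ 0.001 -0.71  -0.001] shift before turn [364.3  80.7  21.4] shift after turn [ 290.2   80.8 -221.3]
```

```bash
python3 - <<'E'
from h import *
np.set_printoptions(precision=2,suppress=True)
for n,(x0,x1,y0,y1) in (('top0.png',(148,185,165,215)),('scene0.png',(330,355,235,285))):
    c=ld(n);hsv=cv2.cvtColor(c['pixels'],cv2.COLOR_RGB2HSV).astype(int)
    sub=hsv[y0:y1,x0:x1]
    print(n, 'V pct',np.percentile(sub[...,2],[5,25,50,75]))
    m=(sub[...,0]<=15)&(sub[...,1]>138)
    for nm,mm in(('grip',m&(sub[...,2]>(105 if 'top' in n else 75))),('all',m)):
        mm=mm.astype(np.uint8);k,l,s_,ce=cv2.connectedComponentsWithStats(mm);i=1+np.argmax(s_[1:,4])
        pts=np.argwhere(l==i)[:,::-1]+[x0,y0]
        r=cv2.minAreaRect(pts.astype(np.float32));bp=ray(c,cv2.boxPoints(r),68)
        w=ray(c,pts,68)[:,:2];ev,V=np.linalg.eigh(np.cov(w.T));v=V[:,1]
        print(nm,s_[i],r,w.mean(0),'ang',np.arctan(v[1]/v[0]),'LW',np.sqrt(12*ev))
E
```

```text
top0.png V pct [102.45 159.   172.   172.  ]
grip [ 7 19  7 15 68] ((158.10000610351562, 190.8000030517578), (14.23024845123291, 4.743415832519531), 71.56504821777344) [536.18 377.47] ang 0.29327887830033383 LW [18.69 55.49]
all [  7  16  12  24 128] ((159.59487915039062, 193.0109405517578), (25.032678604125977, 6.236810207366943), 70.01689910888672) [529.76 370.53] ang 0.3938209273805773 LW [22.92 90.27]
scene0.png V pct [ 44.45  86.   123.   129.  ]
grip [  9  11  10  16 108] ((343.4399719238281, 253.41998291015625), (7.212489604949951, 15.132086753845215), 8.13010311126709) [534.53 377.36] ang 0.31329567432751815 LW [22.42 56.3 ]
all [  7  11  12  32 203] ((341.0946350097656, 261.43243408203125), (9.206343650817871, 31.729005813598633), 9.462322235107422) [556.57 382.51] ang 0.2916668012380031 LW [ 23.05 111.16]
```

```bash
python3 -m handwheel '[{"wy":-0.12,"tx":27,"tz":-19},{"wy":-0.12,"tx":27,"tz":-19},{"wy":-0.12,"tx":27,"tz":-19},{"wy":-0.12,"tx":27,"tz":-19},{"wy":-0.12,"tx":27,"tz":-19},{"wy":-0.11,"tx":27,"tz":-19},{"tx":27,"tz":-19},{"tx":27,"tz":-19},{"tx":27,"tz":-19},{"tx":10,"tz":-10}]' 40; python3 -c "
from h import *
st();goal([536.5,377,150],0.335+np.pi/2)"
```

```text
t 0.1 P [189.6 489.3 230.8] z yaw 1.201 y [-0.001 -0.001 -1.   ] F [ 0.3 -0.5 -0.3] w 85.2 j6 [ 0.98  0.31  1.5   0.    1.33 -0.22]
turn [ 1.000e-03 -7.048e-01 -7.000e-04] shift before turn [364.1  80.7  20.7] shift after turn [ 290.7   80.8 -220.1]invalid input
```

```bash
python3 -m handwheel '[{"grip":85,"tx":27,"ty":0,"tz":-19,"wx":0,"wy":-0.12,"wz":0},{"grip":85,"tx":27,"ty":0,"tz":-19,"wx":0,"wy":-0.12,"wz":0},{"grip":85,"tx":27,"ty":0,"tz":-19,"wx":0,"wy":-0.12,"wz":0},{"grip":85,"tx":27,"ty":0,"tz":-19,"wx":0,"wy":-0.12,"wz":0},{"grip":85,"tx":27,"ty":0,"tz":-19,"wx":0,"wy":-0.12,"wz":0},{"grip":85,"tx":27,"ty":0,"tz":-19,"wx":0,"wy":-0.11,"wz":0},{"grip":85,"tx":27,"ty":0,"tz":-19,"wx":0,"wy":0,"wz":0}]' 40; python3 -c "
from h import *
st();goal([535.5,377.3,150],0.32+np.pi/2)"
```

```text
time_s: 0.68
eef_pos: [370.4, 357.7, 231.3]
ee_rot: [-0.697, 0.697, 0.118, -0.118]
force: [0.0, -0.2, 0.7]
grip_width: 0.993
t 0.68 P [370.4 357.7 231.3] z yaw 1.9058 y [-0. -0. -1.] F [ 0.  -0.2  0.7] w 84.8 j6 [ 0.54  0.29  1.53 -0.    1.32 -1.37]
turn [ 0.0001  0.015  -0.0004] shift before turn [162.4  81.2 -35.8] shift after turn [162.9  81.3 -33.3]
```

```bash
python3 -m handwheel '[{"grip":85,"tx":27,"ty":13,"tz":-6,"wx":0,"wy":0,"wz":0},{"grip":85,"tx":27,"ty":13,"tz":-6,"wx":0,"wy":0,"wz":0},{"grip":85,"tx":27,"ty":13,"tz":-6,"wx":0,"wy":0,"wz":0},{"grip":85,"tx":27,"ty":13,"tz":-6,"wx":0,"wy":0,"wz":0},{"grip":85,"tx":27,"ty":14,"tz":-6,"wx":0,"wy":0,"wz":0},{"grip":85,"tx":27.4,"ty":14,"tz":-5.8,"wx":0,"wy":0,"wz":0},{"grip":85,"tx":0,"ty":0,"tz":0,"wx":0,"wy":0,"wz":0}]' 40; python3 -c "
from h import *
st();goal([535.5,377.3,34],0.32+np.pi/2);cap('scene','s1.png');cap('top','t1.png')
a=cv2.imread('pics/s1.png')[150:290,250:400]; cv2.imwrite('pics/z3.png',cv2.resize(a,None,fx=4,fy=4,interpolation=cv2.INTER_CUBIC))"
```

```text
time_s: 1.27
eef_pos: [536.9, 376.3, 146.2]
ee_rot: [-0.697, 0.698, 0.113, -0.117]
force: [-1.4, -1.4, -0.4]
grip_width: 0.995
t 1.27 P [536.9 376.3 146.2] z yaw 1.8978 y [-0.005 -0.003 -1.   ] F [-1.4 -1.4 -0.4] w 85.0 j6 [ 0.43  0.67  1.17 -0.    1.31 -1.46]
turn [ 0.0011  0.007  -0.0054] shift before turn [ -0.4 112.2   1.5] shift after turn [ -1.1 112.2   1.4]
```

View pics/z3.png

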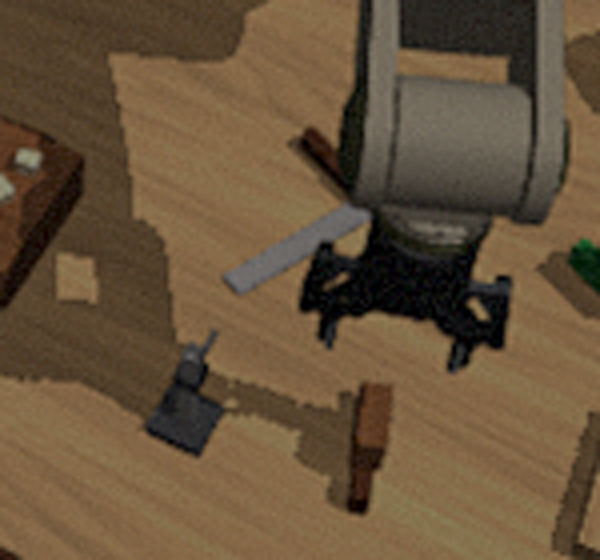

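The open fingers (zoom px 325,340 and 458,365) stand above the scraper on either side of it (370,445). I'll lower the gripper.

```bash
python3 -m handwheel '[{"grip":85,"tx":0,"ty":20,"tz":1,"wx":0,"wy":0.006,"wz":0},{"grip":85,"tx":0,"ty":25,"tz":0,"wx":0,"wy":0,"wz":0},{"grip":85,"tx":0,"ty":25,"tz":0,"wx":0,"wy":0,"wz":0},{"grip":85,"tx":0,"ty":20,"tz":0,"wx":0,"wy":0,"wz":0},{"grip":85,"tx":0,"ty":15,"tz":0,"wx":0,"wy":0,"wz":0},{"grip":85,"tx":0,"ty":6,"tz":0,"wx":0,"wy":0,"wz":0},{"grip":85,"tx":0,"ty":0,"tz":0,"wx":0,"wy":0,"wz":0}]' 40; python3 -c "
from h import *
st();goal([535.5,377.3,34],0.32+np.pi/2)"
```

```text
time_s: 1.95
eef_pos: [533.2, 378.7, 40.0]
ee_rot: [-0.698, 0.698, 0.114, -0.115]
force: [-0.2, 0.3, 0.6]
grip_width: 0.996
t 1.95 P [533.2 378.7  40. ] z yaw 1.8949 y [-0.001 -0.001 -1.   ] F [-0.2  0.3  0.6] w 85.1 j6 [ 0.44  0.78  1.27  0.    1.09 -1.46]
turn [ 0.0001  0.0041 -0.0015] shift before turn [ 1.7  5.9 -2. ] shift after turn [ 1.7  6.  -2. ]
```

```bash
python3 -m handwheel '[{"grip":85,"tx":1.7,"ty":6,"tz":-2,"wx":0,"wy":0,"wz":0},{"grip":60,"tx":0,"ty":0,"tz":0,"wx":0,"wy":0,"wz":0},{"grip":40,"tx":0,"ty":0,"tz":0,"wx":0,"wy":0,"wz":0},{"grip":30,"tx":0,"ty":0,"tz":0,"wx":0,"wy":0,"wz":0},{"grip":20,"tx":0,"ty":0,"tz":0,"wx":0,"wy":0,"wz":0},{"grip":15,"tx":0,"ty":0,"tz":0,"wx":0,"wy":0,"wz":0},{"grip":15,"tx":0,"ty":0,"tz":0,"wx":0,"wy":0,"wz":0},{"grip":15,"tx":0,"ty":0,"tz":0,"wx":0,"wy":0,"wz":0},{"grip":15,"tx":0,"ty":0,"tz":0,"wx":0,"wy":0,"wz":0}]' 60; python3 -c "
from h import *
st()"
```

```text
time_s: 2.7
eef_pos: [536.7, 377.4, 34.8]
ee_rot: [0.698, -0.698, -0.114, 0.114]
force: [-1.9, -0.6, 4.7]
grip_width: 0.294
t 2.7 P [536.7 377.4  34.8] z yaw 1.8943 y [ 0.001  0.    -1.   ] F [-1.9 -0.6  4.7] w 25.1 j6 [ 0.43  0.79  1.27 -0.    1.08 -1.46]
```

```bash
python3 -m handwheel '[{"grip":15,"tx":0,"ty":-20,"tz":0,"wx":0,"wy":0,"wz":0},{"grip":15,"tx":0,"ty":-30,"tz":0,"wx":0,"wy":0,"wz":0},{"grip":15,"tx":0,"ty":-35,"tz":0,"wx":0,"wy":0,"wz":0},{"grip":15,"tx":0,"ty":-35,"tz":0,"wx":0,"wy":0.09,"wz":0},{"grip":15,"tx":0,"ty":-15,"tz":0,"wx":0,"wy":0.09,"wz":0},{"grip":15,"tx":0,"ty":0,"tz":0,"wx":0,"wy":0.083,"wz":0},{"grip":15,"tx":0,"ty":0,"tz":0,"wx":0,"wy":0,"wz":0}]' 60; python3 -c "
from h import *
st();goal([502,-35,170],0.06+np.pi/2);cap('scene','s2.png')"
```

```text
time_s: 3.28
eef_pos: [536.5, 377.3, 169.8]
ee_rot: [0.707, -0.707, -0.021, 0.02]
force: [-0.1, -0.2, -1.7]
grip_width: 0.298
t 3.28 P [536.5 377.3 169.8] z yaw 1.6284 y [ 0.001  0.    -1.   ] F [-0.1 -0.2 -1.7] w 25.5 j6 [ 0.43  0.65  1.14  0.    1.35 -1.19]
turn [-0.0004 -0.0024  0.0008] shift before turn [-5.820e+01 -4.000e-01 -4.097e+02] shift after turn [-5.920e+01 -2.000e-01 -4.095e+02]
```

View pics/s2.png

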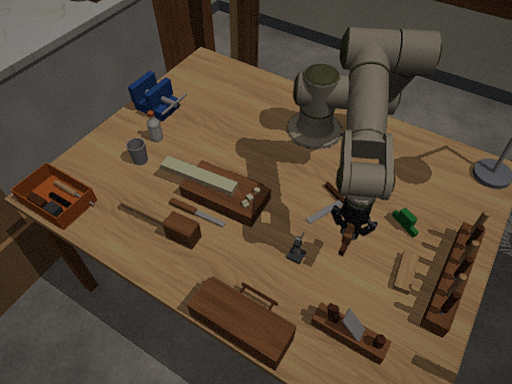

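The scraper hangs in the gripper at px (348,237), and the wrist force shows its weight. I'll carry it over to the block.

```bash
python3 -m handwheel '[{"grip":15,"tx":-2,"ty":0,"tz":-20,"wx":0,"wy":0,"wz":0},{"grip":15,"tx":-5,"ty":0,"tz":-35,"wx":0,"wy":0,"wz":0},{"grip":15,"tx":-5,"ty":0,"tz":-35,"wx":0,"wy":0,"wz":0},{"grip":15,"tx":-5,"ty":0,"tz":-35,"wx":0,"wy":0,"wz":0},{"grip":15,"tx":-5,"ty":0,"tz":-35,"wx":0,"wy":0,"wz":0},{"grip":15,"tx":-5,"ty":0,"tz":-35,"wx":0,"wy":0,"wz":0},{"grip":15,"tx":-5,"ty":0,"tz":-35,"wx":0,"wy":0,"wz":0},{"grip":15,"tx":-5,"ty":0,"tz":-35,"wx":0,"wy":0,"wz":0},{"grip":15,"tx":-5,"ty":0,"tz":-35,"wx":0,"wy":0,"wz":0},{"grip":15,"tx":-5,"ty":0,"tz":-35,"wx":0,"wy":0,"wz":0}]' 60
python3 -m handwheel '[{"grip":15,"tx":-5,"ty":0,"tz":-35,"wx":0,"wy":0,"wz":0},{"grip":15,"tx":-5,"ty":0,"tz":-25,"wx":0,"wy":0,"wz":0},{"grip":15,"tx":-2,"ty":0,"tz":-10,"wx":0,"wy":0,"wz":0},{"grip":15,"tx":0,"ty":0,"tz":0,"wx":0,"wy":0,"wz":0},{"grip":15,"tx":0,"ty":0,"tz":0,"wx":0,"wy":0,"wz":0}]' 60; python3 -c "
from h import *
st();goal([502,-35,110],0.06+np.pi/2)"
```

```text
time_s: 4.17
eef_pos: [508.8, 38.5, 168.3]
ee_rot: [0.707, -0.707, -0.022, 0.023]
force: [0.5, -0.8, -1.3]
grip_width: 0.292
time_s: 4.58
eef_pos: [501.8, -30.1, 168.7]
ee_rot: [0.707, -0.706, -0.021, 0.022]
force: [-0.1, 0.4, -1.6]
grip_width: 0.297
t 4.58 P [501.8 -30.1 168.7] z yaw 1.6319 y [-0.001  0.001 -1.   ] F [-0.1  0.4 -1.6] w 25.4 j6 [-0.29  0.32  1.65  0.    1.16 -1.93]
turn [-0.0008  0.0011 -0.0011] shift before turn [-0.  58.7 -4.9] shift after turn [-0.1 58.7 -4.9]
```

```bash
python3 -m handwheel '[{"grip":15,"tx":0,"ty":0,"tz":-5,"wx":0,"wy":0,"wz":0},{"grip":15,"tx":0,"ty":20,"tz":0,"wx":0,"wy":0,"wz":0},{"grip":15,"tx":0,"ty":20,"tz":0,"wx":0,"wy":0,"wz":0},{"grip":15,"tx":0,"ty":15,"tz":0,"wx":0,"wy":0,"wz":0},{"grip":15,"tx":0,"ty":0,"tz":0,"wx":0,"wy":0,"wz":0},{"grip":15,"tx":0,"ty":0,"tz":0,"wx":0,"wy":0,"wz":0}]' 60; python3 -c "
from h import *
st();goal([502,-35,97],0.06+np.pi/2);cap('scene','s3.png')
a=cv2.imread('pics/s3.png')[120:260,150:330]; cv2.imwrite('pics/z4.png',cv2.resize(a,None,fx=4,fy=4,interpolation=cv2.INTER_CUBIC))
"
```

```text
time_s: 5.08
eef_pos: [502.3, -34.7, 114.2]
ee_rot: [0.707, -0.707, -0.022, 0.022]
force: [-0.4, 0.7, -2.2]
grip_width: 0.293
t 5.08 P [502.3 -34.7 114.2] z yaw 1.633 y [-0.001  0.    -1.   ] F [-0.4  0.7 -2.2] w 25.0 j6 [-0.3   0.39  1.71  0.    1.03 -1.94]
turn [-0.0005  0.0022 -0.0011] shift before turn [-0.3 17.2 -0.3] shift after turn [-0.3 17.2 -0.2]
```

View pics/z4.png

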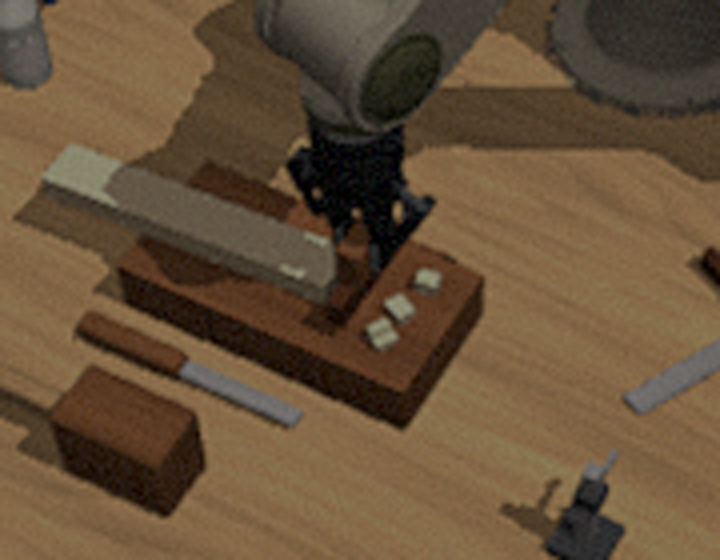

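The bar sits between the board's front end (zoom px 330,280) and the chips (380–430, 280–330), clear of both. I'll lower it to about 2 mm above the block.

```bash
python3 -m handwheel '[{"grip":15,"tx":0,"ty":10,"tz":0,"wx":0,"wy":0,"wz":0},{"grip":15,"tx":0,"ty":6,"tz":0,"wx":0,"wy":0,"wz":0},{"grip":15,"tx":0,"ty":0,"tz":0,"wx":0,"wy":0,"wz":0},{"grip":15,"tx":0,"ty":0,"tz":0,"wx":0,"wy":0,"wz":0}]' 60; python3 -c "
from h import *
st();cap('scene','s4.png');cap('top','t4.png')
a=cv2.imread('pics/s4.png')[120:260,150:330]; cv2.imwrite('pics/z5.png',cv2.resize(a,None,fx=4,fy=4,interpolation=cv2.INTER_CUBIC))
"
```

```text
time_s: 5.47
eef_pos: [502.2, -35.5, 98.1]
ee_rot: [0.707, -0.707, -0.021, 0.022]
force: [0.6, 0.2, -1.1]
grip_width: 0.296
t 5.47 P [502.2 -35.5  98.1] z yaw 1.6313 y [-0.  0. -1.] F [ 0.6  0.2 -1.1] w 25.3 j6 [-0.3   0.42  1.73 -0.    1.   -1.93]
```

View pics/z5.png

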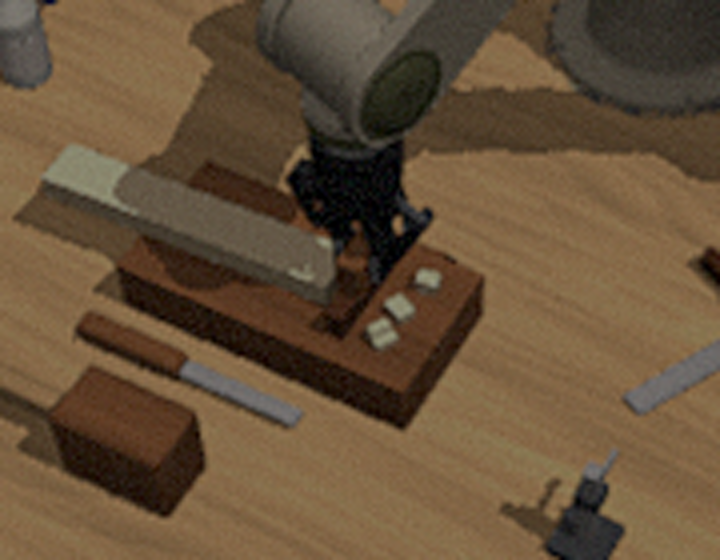

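```bash
python3 -m handwheel '[{"grip":15,"tx":0,"ty":1.2,"tz":4,"wx":0,"wy":0,"wz":0},{"grip":15,"tx":0,"ty":0,"tz":7,"wx":0,"wy":0,"wz":0},{"grip":15,"tx":0,"ty":0,"tz":7,"wx":0,"wy":0,"wz":0},{"grip":15,"tx":0,"ty":0,"tz":7,"wx":0,"wy":0,"wz":0},{"grip":15,"tx":0,"ty":0,"tz":7,"wx":0,"wy":0,"wz":0},{"grip":15,"tx":0,"ty":0,"tz":7,"wx":0,"wy":0,"wz":0},{"grip":15,"tx":0,"ty":0,"tz":7,"wx":0,"wy":0,"wz":0}]' 60; python3 -c "
from h import *
st();cap('scene','s5.png');cap('top','t5.png')
a=cv2.imread('pics/s5.png')[120:260,150:330]; cv2.imwrite('pics/z6.png',cv2.resize(a,None,fx=4,fy=4,interpolation=cv2.INTER_CUBIC))
"
```

```text
time_s: 6.15
eef_pos: [499.5, 11.2, 97.2]
ee_rot: [-0.707, 0.707, 0.022, -0.021]
force: [0.1, 0.2, -1.4]
grip_width: 0.298
t 6.15 P [499.5  11.2  97.2] z yaw 1.6315 y [ 0. -0. -1.] F [ 0.1  0.2 -1.4] w 25.4 j6 [-0.21  0.41  1.74 -0.    0.99 -1.84]
```

View pics/z6.png

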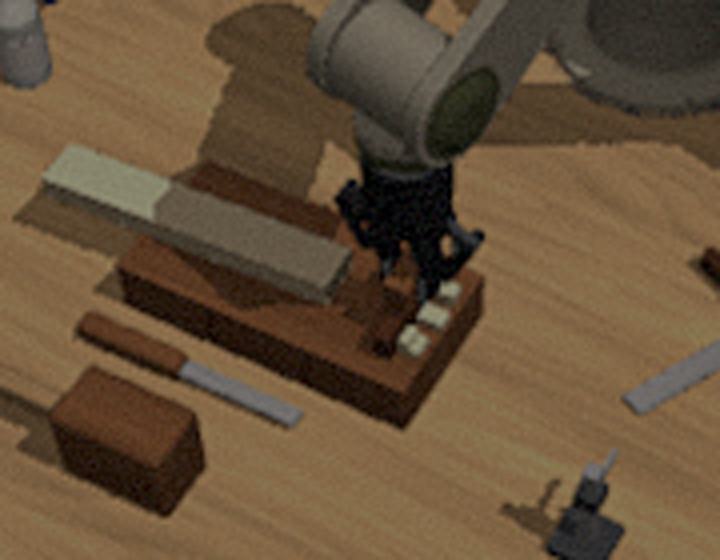

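The three chips (zoom px 412,340; 433,315; 450,290) are lined up ahead of the bar and moving with it. I'll keep going past the edge.

```bash
python3 -m handwheel '[{"grip":15,"tx":0,"ty":0,"tz":7,"wx":0,"wy":0,"wz":0},{"grip":15,"tx":0,"ty":0,"tz":7,"wx":0,"wy":0,"wz":0},{"grip":15,"tx":0,"ty":0,"tz":7,"wx":0,"wy":0,"wz":0},{"grip":15,"tx":0,"ty":0,"tz":7,"wx":0,"wy":0,"wz":0},{"grip":15,"tx":0,"ty":0,"tz":7,"wx":0,"wy":0,"wz":0},{"grip":15,"tx":0,"ty":0,"tz":7,"wx":0,"wy":0,"wz":0},{"grip":15,"tx":0,"ty":0,"tz":7,"wx":0,"wy":0,"wz":0},{"grip":15,"tx":0,"ty":0,"tz":7,"wx":0,"wy":0,"wz":0},{"grip":15,"tx":0,"ty":0,"tz":3,"wx":0,"wy":0,"wz":0},{"grip":15,"tx":0,"ty":0,"tz":0,"wx":0,"wy":0,"wz":0}]' 60; python3 -c "
from h import *
st();cap('scene','s6.png');cap('top','t6.png')
a=cv2.imread('pics/s6.png')[120:260,150:330]; cv2.imwrite('pics/z7.png',cv2.resize(a,None,fx=4,fy=4,interpolation=cv2.INTER_CUBIC))
"
```

```text
time_s: 7.08
eef_pos: [495.9, 70.0, 97.1]
ee_rot: [0.707, -0.707, -0.022, 0.022]
force: [-0.1, -0.5, -1.9]
grip_width: 0.293
t 7.08 P [495.9  70.   97.1] z yaw 1.6322 y [-0.  0. -1.] F [-0.1 -0.5 -1.9] w 25.0 j6 [-0.09  0.41  1.74  0.    0.99 -1.73]
```

View pics/z7.png

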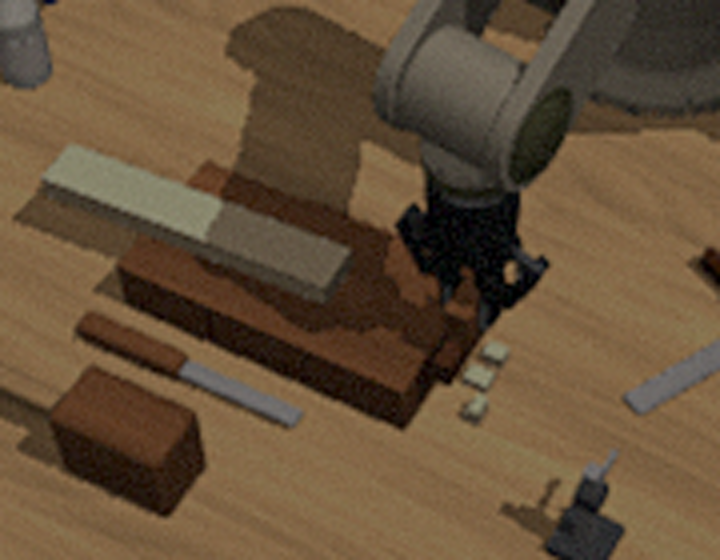

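All three chips lie on the bench at zoom px (475,408), (480,375) and (495,352), and the board hasn't moved. Next I'll return the scraper.

```bash
python3 -m handwheel '[{"grip":15,"tx":0,"ty":-30,"tz":0,"wx":0,"wy":0,"wz":0},{"grip":15,"tx":0,"ty":-35,"tz":0,"wx":0,"wy":0,"wz":0},{"grip":15,"tx":2,"ty":-10,"tz":10,"wx":0,"wy":0,"wz":0},{"grip":15,"tx":6,"ty":0,"tz":30,"wx":0,"wy":0,"wz":0},{"grip":15,"tx":6,"ty":0,"tz":35,"wx":0,"wy":0,"wz":0},{"grip":15,"tx":6,"ty":0,"tz":35,"wx":0,"wy":0,"wz":0},{"grip":15,"tx":7,"ty":0,"tz":35,"wx":0,"wy":0,"wz":0},{"grip":15,"tx":7,"ty":0,"tz":35,"wx":0,"wy":0,"wz":0},{"grip":15,"tx":7,"ty":0,"tz":35,"wx":0,"wy":0,"wz":0},{"grip":15,"tx":7,"ty":0,"tz":35,"wx":0,"wy":0,"wz":0}]' 60
python3 -m handwheel '[{"grip":15,"tx":6,"ty":0,"tz":30,"wx":0,"wy":0,"wz":0},{"grip":15,"tx":4,"ty":0,"tz":20,"wx":0,"wy":0,"wz":0},{"grip":15,"tx":0,"ty":0,"tz":5,"wx":0,"wy":0,"wz":0},{"grip":15,"tx":0,"ty":0,"tz":0,"wx":0,"wy":0,"wz":0},{"grip":15,"tx":0,"ty":0,"tz":0,"wx":0,"wy":0,"wz":0}]' 60; python3 -c "
from h import *
st();goal([537,377,36],0.06+np.pi/2)"
```

```text
time_s: 8.02
eef_pos: [528.9, 323.1, 172.0]
ee_rot: [-0.707, 0.707, 0.021, -0.021]
force: [0.4, -0.9, -1.4]
grip_width: 0.296
time_s: 8.43
eef_pos: [535.5, 376.3, 171.8]
ee_rot: [-0.707, 0.707, 0.021, -0.021]
force: [-0.0, -0.6, -2.6]
grip_width: 0.292
t 8.43 P [535.5 376.3 171.8] z yaw 1.6308 y [-0.001 -0.001 -1.   ] F [-0.  -0.6 -2.6] w 24.9 j6 [ 0.43  0.65  1.14 -0.    1.35 -1.2 ]
turn [ 0.0007  0.     -0.0006] shift before turn [  1.6 135.8   0.7] shift after turn [  1.5 135.8   0.6]
```

```bash
python3 -m handwheel '[{"grip":15,"tx":0,"ty":20,"tz":0,"wx":0,"wy":0,"wz":0},{"grip":15,"tx":0,"ty":30,"tz":0,"wx":0,"wy":0,"wz":0},{"grip":15,"tx":0,"ty":30,"tz":0,"wx":0,"wy":0,"wz":0},{"grip":15,"tx":0,"ty":25,"tz":0,"wx":0,"wy":0,"wz":0},{"grip":15,"tx":0,"ty":15,"tz":0,"wx":0,"wy":0,"wz":0},{"grip":15,"tx":0,"ty":10,"tz":0,"wx":0,"wy":0,"wz":0},{"grip":15,"tx":0,"ty":4,"tz":0,"wx":0,"wy":0,"wz":0},{"grip":15,"tx":0,"ty":0,"tz":0,"wx":0,"wy":0,"wz":0},{"grip":15,"tx":0,"ty":0,"tz":0,"wx":0,"wy":0,"wz":0}]' 60; python3 -c "
from h import *
st()"
```

```text
time_s: 9.18
eef_pos: [536.1, 377.0, 39.3]
ee_rot: [0.707, -0.707, -0.022, 0.021]
force: [0.1, 0.4, -0.9]
grip_width: 0.296
t 9.18 P [536.1 377.   39.3] z yaw 1.6307 y [ 0.002  0.001 -1.   ] F [ 0.1  0.4 -0.9] w 25.3 j6 [ 0.43  0.78  1.27 -0.    1.09 -1.2 ]
```

```bash
python3 -m handwheel '[{"grip":15,"tx":0,"ty":2,"tz":0,"wx":0,"wy":0,"wz":0},{"grip":15,"tx":0,"ty":2,"tz":0,"wx":0,"wy":0,"wz":0},{"grip":15,"tx":0,"ty":1,"tz":0,"wx":0,"wy":0,"wz":0},{"grip":15,"tx":0,"ty":0,"tz":0,"wx":0,"wy":0,"wz":0}]' 60; python3 -c "
from h import *
st()"
```

```text
time_s: 9.52
eef_pos: [536.0, 377.4, 34.8]
ee_rot: [0.707, -0.707, -0.022, 0.021]
force: [-1.7, -2.0, 6.9]
grip_width: 0.296
t 9.52 P [536.  377.4  34.8] z yaw 1.6315 y [ 0.002  0.001 -1.   ] F [-1.7 -2.   6.9] w 25.3 j6 [ 0.44  0.79  1.27 -0.    1.08 -1.2 ]
```

The +6.9 N upward force means the scraper has touched down. I'll let go and rise.

```bash
python3 -m handwheel '[{"grip":40,"tx":0,"ty":0,"tz":0,"wx":0,"wy":0,"wz":0},{"grip":60,"tx":0,"ty":0,"tz":0,"wx":0,"wy":0,"wz":0},{"grip":85,"tx":0,"ty":0,"tz":0,"wx":0,"wy":0,"wz":0},{"grip":85,"tx":0,"ty":0,"tz":0,"wx":0,"wy":0,"wz":0},{"grip":85,"tx":0,"ty":0,"tz":0,"wx":0,"wy":0,"wz":0},{"grip":85,"tx":0,"ty":-20,"tz":0,"wx":0,"wy":0,"wz":0},{"grip":85,"tx":0,"ty":-30,"tz":0,"wx":0,"wy":0,"wz":0},{"grip":85,"tx":0,"ty":-35,"tz":0,"wx":0,"wy":0,"wz":0},{"grip":85,"tx":0,"ty":-35,"tz":0,"wx":0,"wy":0,"wz":0},{"grip":85,"tx":0,"ty":-20,"tz":0,"wx":0,"wy":0,"wz":0}]' 60
python3 -m handwheel '[{"grip":85,"tx":0,"ty":0,"tz":0,"wx":0,"wy":0,"wz":0},{"grip":85,"tx":0,"ty":0,"tz":0,"wx":0,"wy":0,"wz":0}]'
python3 -c "
from h import *
st();cap('scene','s7.png');cap('top','t7.png')
a=cv2.imread('pics/s7.png')[140:280,150:360]; cv2.imwrite('pics/z8.png',cv2.resize(a,None,fx=3.8,fy=3.8,interpolation=cv2.INTER_CUBIC))
a=cv2.imread('pics/t7.png')[150:230,140:360]; cv2.imwrite('pics/z9.png',cv2.resize(a,None,fx=3.6,fy=3.6,interpolation=cv2.INTER_CUBIC))
"
```

```text
time_s: 10.35
eef_pos: [536.2, 377.6, 177.4]
ee_rot: [0.707, -0.706, -0.023, 0.02]
force: [0.0, 0.3, 0.9]
grip_width: 0.993
time_s: 10.52
eef_pos: [535.7, 377.3, 173.8]
ee_rot: [0.707, -0.707, -0.022, 0.021]
force: [0.1, 0.5, -0.3]
grip_width: 0.997
t 10.52 P [535.7 377.3 173.8] z yaw 1.6313 y [ 0.002  0.001 -1.   ] F [ 0.1  0.5 -0.3] w 85.2 j6 [ 0.44  0.65  1.14  0.    1.35 -1.2 ]
```

View pics/z8.png

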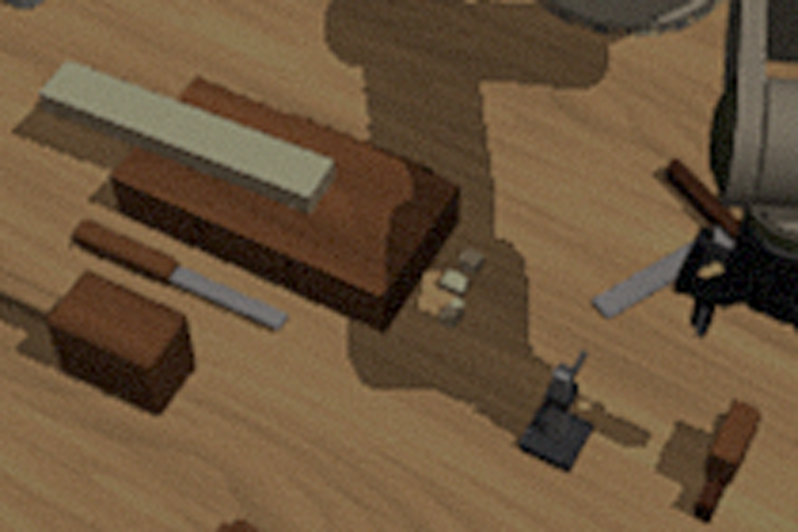

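View pics/z9.png

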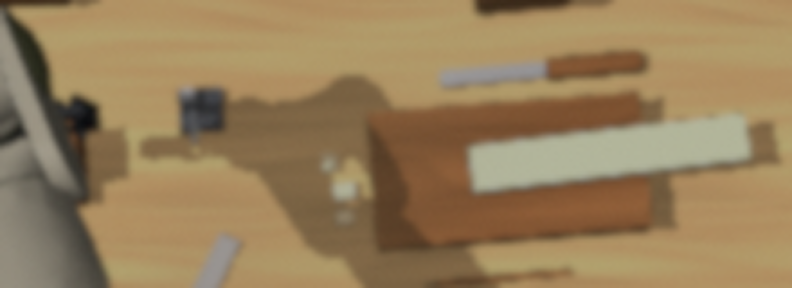

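Chips are off the block, the scraper stands on the bench (zoom px 728,455) released, and the board hasn't moved. I'll turn the gripper to straddle the board.

```bash
python3 -m handwheel '[{"grip":85,"tx":0,"ty":0,"tz":0,"wx":0,"wy":0.12,"wz":0},{"grip":85,"tx":0,"ty":0,"tz":0,"wx":0,"wy":0.12,"wz":0},{"grip":85,"tx":0,"ty":0,"tz":0,"wx":0,"wy":0.12,"wz":0},{"grip":85,"tx":0,"ty":0,"tz":0,"wx":0,"wy":0.12,"wz":0},{"grip":85,"tx":0,"ty":0,"tz":0,"wx":0,"wy":0.12,"wz":0},{"grip":85,"tx":0,"ty":0,"tz":0,"wx":0,"wy":0.12,"wz":0},{"grip":85,"tx":0,"ty":0,"tz":0,"wx":0,"wy":0.12,"wz":0},{"grip":85,"tx":0,"ty":0,"tz":0,"wx":0,"wy":0.12,"wz":0},{"grip":85,"tx":0,"ty":0,"tz":0,"wx":0,"wy":0.12,"wz":0},{"grip":85,"tx":0,"ty":0,"tz":0,"wx":0,"wy":0.12,"wz":0}]'
python3 -m handwheel '[{"grip":85,"tx":0,"ty":0,"tz":0,"wx":0,"wy":0.12,"wz":0},{"grip":85,"tx":0,"ty":0,"tz":0,"wx":0,"wy":0.12,"wz":0},{"grip":85,"tx":0,"ty":0,"tz":0,"wx":0,"wy":0.085,"wz":0},{"grip":85,"tx":0,"ty":0,"tz":0,"wx":0,"wy":0,"wz":0}]'
python3 -c "
from h import *
st();goal([519.5,-210,160],0.107)"
```

```text
time_s: 11.45
eef_pos: [535.0, 376.9, 171.2]
ee_rot: [-0.593, 0.595, -0.384, 0.383]
force: [1.0, 0.0, -0.5]
grip_width: 0.997
time_s: 11.78
eef_pos: [535.0, 376.9, 171.3]
ee_rot: [-0.524, 0.526, -0.474, 0.473]
force: [-1.3, 0.0, -0.5]
grip_width: 0.994
t 11.78 P [535.  376.9 171.3] z yaw 0.1032 y [-0.003 -0.001 -1.   ] F [-1.3  0.  -0.5] w 84.9 j6 [0.44 0.65 1.14 0.   1.35 0.33]
turn [ 0.0028 -0.0038  0.0009] shift before turn [582.2  12.1 -75.8] shift after turn [581.9  11.3 -78.1]
```

```bash
python3 -m handwheel '[{"grip":85,"tx":30,"ty":0,"tz":-4,"wx":0,"wy":0,"wz":0},{"grip":85,"tx":38,"ty":0,"tz":-5,"wx":0,"wy":0,"wz":0},{"grip":85,"tx":38,"ty":0,"tz":-5,"wx":0,"wy":0,"wz":0},{"grip":85,"tx":38,"ty":0,"tz":-5,"wx":0,"wy":0,"wz":0},{"grip":85,"tx":38,"ty":0,"tz":-5,"wx":0,"wy":0,"wz":0},{"grip":85,"tx":38,"ty":0,"tz":-5,"wx":0,"wy":0,"wz":0},{"grip":85,"tx":38,"ty":0,"tz":-5,"wx":0,"wy":0,"wz":0},{"grip":85,"tx":38,"ty":0,"tz":-5,"wx":0,"wy":0,"wz":0},{"grip":85,"tx":38,"ty":0,"tz":-5,"wx":0,"wy":0,"wz":0},{"grip":85,"tx":38,"ty":0,"tz":-5,"wx":0,"wy":0,"wz":0}]'
python3 -m handwheel '[{"grip":85,"tx":38,"ty":0,"tz":-5,"wx":0,"wy":0,"wz":0},{"grip":85,"tx":38,"ty":0,"tz":-5,"wx":0,"wy":0,"wz":0},{"grip":85,"tx":38,"ty":0,"tz":-5,"wx":0,"wy":0,"wz":0},{"grip":85,"tx":38,"ty":0,"tz":-5,"wx":0,"wy":0,"wz":0},{"grip":85,"tx":30,"ty":0,"tz":-5,"wx":0,"wy":0,"wz":0},{"grip":85,"tx":20,"ty":0,"tz":-3,"wx":0,"wy":0,"wz":0},{"grip":85,"tx":0,"ty":0,"tz":0,"wx":0,"wy":0,"wz":0},{"grip":85,"tx":0,"ty":0,"tz":0,"wx":0,"wy":0,"wz":0}]'
python3 -c "
from h import *
st();goal([519.5,-210,130],0.107)"
```

```text
time_s: 12.62
eef_pos: [525.4, 0.4, 172.3]
ee_rot: [-0.526, 0.527, -0.472, 0.471]
force: [0.9, -1.0, 0.4]
grip_width: 0.994
time_s: 13.28
eef_pos: [519.3, -202.1, 172.1]
ee_rot: [-0.526, 0.526, -0.473, 0.472]
force: [0.1, 0.9, 0.2]
grip_width: 0.996
t 13.28 P [ 519.3 -202.1  172.1] z yaw 0.1068 y [-0.002  0.001 -1.   ] F [0.1 0.9 0.2] w 85.0 j6 [-0.58  0.43  1.48  0.    1.23 -0.69]
turn [ 0.0014 -0.0003 -0.0014] shift before turn [ 8.  42.1 -0.6] shift after turn [ 7.9 42.1 -0.6]
```

```bash
python3 -m handwheel '[{"grip":85,"tx":8,"ty":20,"tz":0,"wx":0,"wy":0,"wz":0},{"grip":85,"tx":0,"ty":25,"tz":0,"wx":0,"wy":0,"wz":0},{"grip":85,"tx":0,"ty":15,"tz":0,"wx":0,"wy":0,"wz":0},{"grip":85,"tx":0,"ty":0,"tz":0,"wx":0,"wy":0,"wz":0},{"grip":85,"tx":0,"ty":0,"tz":0,"wx":0,"wy":0,"wz":0}]'
python3 -c "
from h import *
st();goal([519.5,-210,61],0.107);cap('scene','s8.png');cap('top','t8.png')
a=cv2.imread('pics/s8.png')[110:240,120:300]; cv2.imwrite('pics/z10.png',cv2.resize(a,None,fx=4,fy=4,interpolation=cv2.INTER_CUBIC))"
```

```text
time_s: 13.7
eef_pos: [520.6, -208.4, 112.9]
ee_rot: [-0.526, 0.526, -0.473, 0.472]
force: [-0.2, 0.4, 0.4]
grip_width: 0.996
t 13.7 P [ 520.6 -208.4  112.9] z yaw 0.1086 y [-0.001  0.001 -1.   ] F [-0.2  0.4  0.4] w 85.1 j6 [-0.59  0.51  1.54  0.    1.1  -0.7 ]
turn [ 0.0011  0.0016 -0.0011] shift before turn [ 1.5 51.9 -1.2] shift after turn [ 1.4 51.9 -1.2]
```

View pics/z10.png

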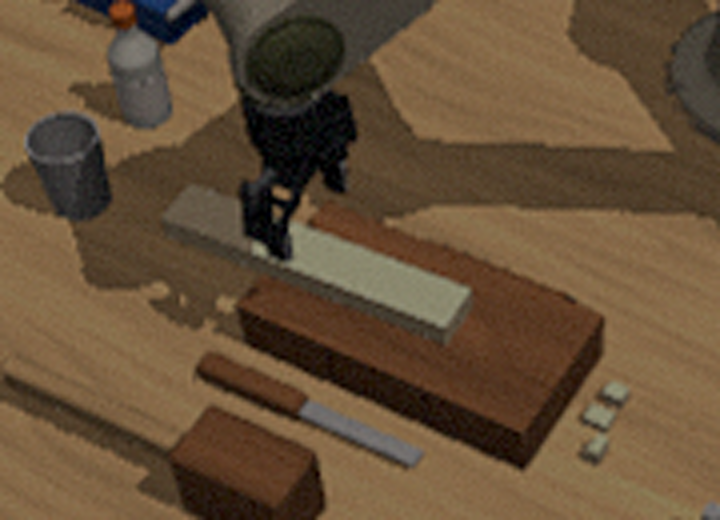

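The fingers (zoom px 280,240 and 340,180) are on either side of the board. I'll lower them.

```bash
python3 -m handwheel '[{"grip":85,"tx":1,"ty":15,"tz":-1,"wx":0,"wy":0,"wz":0},{"grip":85,"tx":0,"ty":15,"tz":0,"wx":0,"wy":0,"wz":0},{"grip":85,"tx":0,"ty":10,"tz":0,"wx":0,"wy":0,"wz":0},{"grip":85,"tx":0,"ty":8,"tz":0,"wx":0,"wy":0,"wz":0},{"grip":85,"tx":0,"ty":3,"tz":0,"wx":0,"wy":0,"wz":0},{"grip":85,"tx":0,"ty":0,"tz":0,"wx":0,"wy":0,"wz":0},{"grip":85,"tx":0,"ty":0,"tz":0,"wx":0,"wy":0,"wz":0}]'
python3 -c "
from h import *
st()"
```

```text
time_s: 14.38
eef_pos: [520.0, -210.9, 62.7]
ee_rot: [0.526, -0.526, 0.472, -0.473]
force: [-0.3, 0.6, -0.1]
grip_width: 0.998
t 14.38 P [ 520.  -210.9   62.7] z yaw 0.1064 y [ 0.001 -0.    -1.   ] F [-0.3  0.6 -0.1] w 85.2 j6 [-0.59  0.57  1.58  0.    0.99 -0.7 ]
```

```bash
python3 -m handwheel '[{"grip":75,"tx":0,"ty":1.5,"tz":0,"wx":0,"wy":0,"wz":0},{"grip":65,"tx":0,"ty":0,"tz":0,"wx":0,"wy":0,"wz":0},{"grip":56,"tx":0,"ty":0,"tz":0,"wx":0,"wy":0,"wz":0},{"grip":52,"tx":0,"ty":0,"tz":0,"wx":0,"wy":0,"wz":0},{"grip":48,"tx":0,"ty":0,"tz":0,"wx":0,"wy":0,"wz":0},{"grip":44,"tx":0,"ty":0,"tz":0,"wx":0,"wy":0,"wz":0},{"grip":40,"tx":0,"ty":0,"tz":0,"wx":0,"wy":0,"wz":0},{"grip":40,"tx":0,"ty":0,"tz":0,"wx":0,"wy":0,"wz":0}]' 40
python3 -c "
from h import *
st();cap('scene','s9.png');cap('top','t9.png')
a=cv2.imread('pics/s9.png')[110:240,120:300]; cv2.imwrite('pics/z11.png',cv2.resize(a,None,fx=4,fy=4,interpolation=cv2.INTER_CUBIC))"
```

```text
time_s: 15.05
eef_pos: [519.9, -210.9, 61.0]
ee_rot: [0.526, -0.526, 0.472, -0.473]
force: [-0.4, 1.9, 5.1]
grip_width: 0.579
t 15.05 P [ 519.9 -210.9   61. ] z yaw 0.1062 y [ 0.001 -0.    -1.   ] F [-0.4  1.9  5.1] w 49.4 j6 [-0.59  0.58  1.58  0.    0.98 -0.7 ]
```

View pics/z11.png

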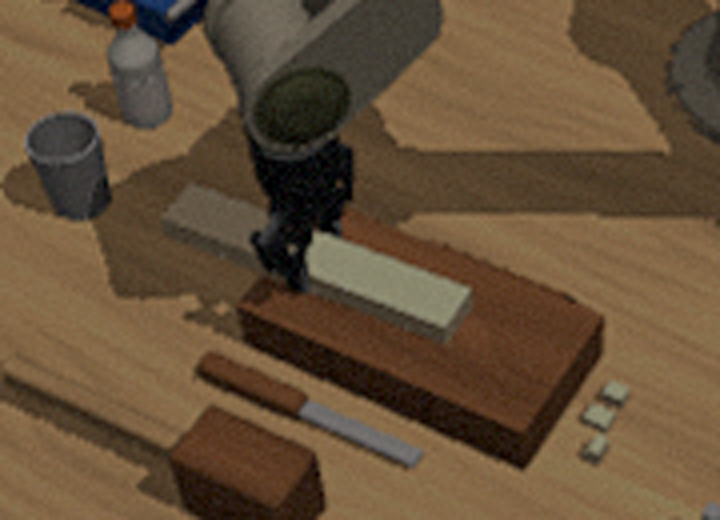

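The board is gripped at 49.4 mm and still flat on the block. I'll square it up, then slide it outward.

```bash
python3 -m handwheel '[{"grip":40,"tx":-2,"ty":0,"tz":0,"wx":0,"wy":0.012,"wz":0},{"grip":40,"tx":-4,"ty":0,"tz":0,"wx":0,"wy":0.012,"wz":0},{"grip":40,"tx":-4,"ty":0,"tz":0,"wx":0,"wy":0.012,"wz":0},{"grip":40,"tx":-5,"ty":0,"tz":0,"wx":0,"wy":0.01,"wz":0},{"grip":40,"tx":-5,"ty":0,"tz":0,"wx":0,"wy":0,"wz":0},{"grip":40,"tx":-5,"ty":0,"tz":0,"wx":0,"wy":0,"wz":0},{"grip":40,"tx":-3,"ty":0,"tz":0,"wx":0,"wy":0,"wz":0},{"grip":40,"tx":0,"ty":0,"tz":0,"wx":0,"wy":0,"wz":0}]' 60
python3 -c "
from h import *
st();cap('scene','s10.png');cap('top','t10.png')
a=cv2.imread('pics/s10.png')[110:240,120:300]; cv2.imwrite('pics/z12.png',cv2.resize(a,None,fx=4,fy=4,interpolation=cv2.INTER_CUBIC))
a=cv2.imread('pics/t10.png')[150:230,140:360]; cv2.imwrite('pics/z13.png',cv2.resize(a,None,fx=3.6,fy=3.6,interpolation=cv2.INTER_CUBIC))"
```

```text
time_s: 15.82
eef_pos: [518.1, -182.7, 61.1]
ee_rot: [0.515, -0.515, 0.484, -0.485]
force: [0.3, -1.0, 6.0]
grip_width: 0.574
t 15.82 P [ 518.1 -182.7   61.1] z yaw 0.0603 y [ 0.001 -0.001 -1.   ] F [ 0.3 -1.   6. ] w 49.0 j6 [-0.55  0.56  1.62 -0.    0.97 -0.61]
```

View pics/z12.png

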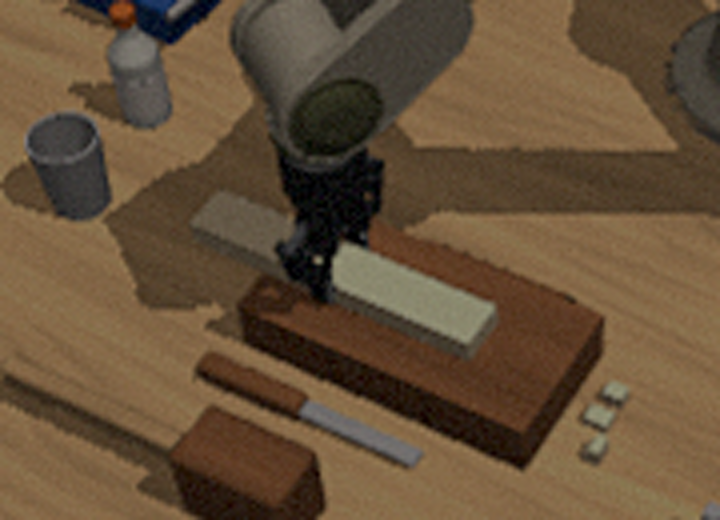

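View pics/z13.png

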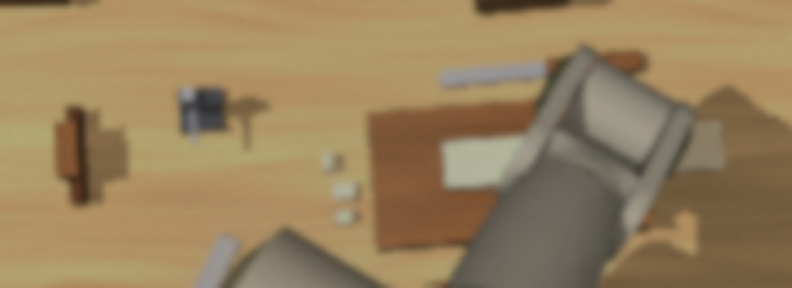

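The board followed and is now square to the block. I'll keep sliding.

```bash
python3 -m handwheel '[{"grip":40,"tx":-4,"ty":0,"tz":0,"wx":0,"wy":0,"wz":0},{"grip":40,"tx":-8,"ty":0,"tz":0,"wx":0,"wy":0,"wz":0},{"grip":40,"tx":-8,"ty":0,"tz":0,"wx":0,"wy":0,"wz":0},{"grip":40,"tx":-8,"ty":0,"tz":0,"wx":0,"wy":0,"wz":0},{"grip":40,"tx":-8,"ty":0,"tz":0,"wx":0,"wy":0,"wz":0},{"grip":40,"tx":-8,"ty":0,"tz":0,"wx":0,"wy":0,"wz":0},{"grip":40,"tx":-8,"ty":0,"tz":0,"wx":0,"wy":0,"wz":0},{"grip":40,"tx":-8,"ty":0,"tz":0,"wx":0,"wy":0,"wz":0},{"grip":40,"tx":-8,"ty":0,"tz":0,"wx":0,"wy":0,"wz":0},{"grip":40,"tx":-8,"ty":0,"tz":0,"wx":0,"wy":0,"wz":0}]' 60
python3 -m handwheel '[{"grip":40,"tx":-8,"ty":0,"tz":0,"wx":0,"wy":0,"wz":0},{"grip":40,"tx":-8,"ty":0,"tz":0,"wx":0,"wy":0,"wz":0},{"grip":40,"tx":-8,"ty":0,"tz":0,"wx":0,"wy":0,"wz":0},{"grip":40,"tx":-4,"ty":0,"tz":0,"wx":0,"wy":0,"wz":0},{"grip":40,"tx":0,"ty":0,"tz":0,"wx":0,"wy":0,"wz":0},{"grip":40,"tx":0,"ty":0,"tz":0,"wx":0,"wy":0,"wz":0}]' 60
python3 -c "
from h import *
st();cap('scene','s11.png');cap('top','t11.png')
a=cv2.imread('pics/s11.png')[110:280,150:350]; cv2.imwrite('pics/z14.png',cv2.resize(a,None,fx=3.5,fy=3.5,interpolation=cv2.INTER_CUBIC))"
```

```text
time_s: 16.75
eef_pos: [513.6, -107.3, 61.2]
ee_rot: [-0.515, 0.515, -0.484, 0.486]
force: [0.6, -5.5, 5.9]
grip_width: 0.574
time_s: 17.25
eef_pos: [511.8, -78.5, 61.1]
ee_rot: [0.515, -0.515, 0.484, -0.485]
force: [0.9, 2.4, 7.6]
grip_width: 0.573
t 17.25 P [511.8 -78.5  61.1] z yaw 0.0603 y [ 0.001  0.    -1.   ] F [0.9 2.4 7.6] w 49.0 j6 [-0.38  0.5   1.72  0.    0.92 -0.44]
```

View pics/z14.png

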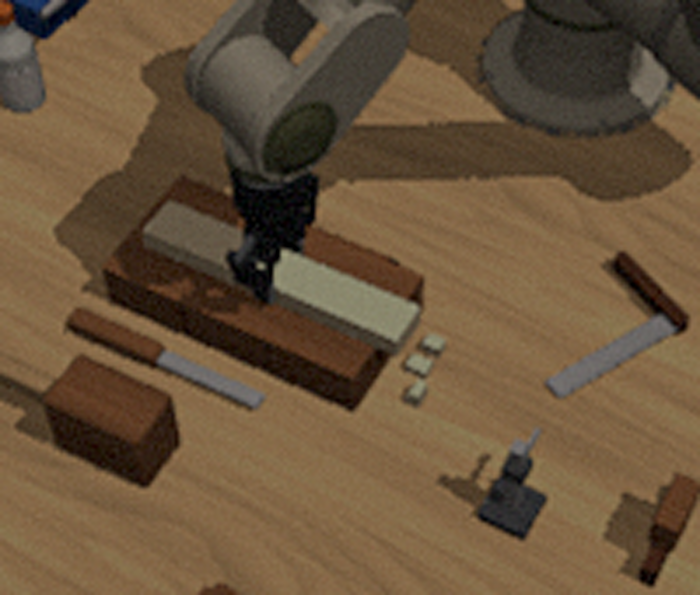

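```bash
python3 -m handwheel '[{"grip":40,"tx":-4,"ty":-0.4,"tz":0,"wx":0,"wy":0,"wz":0},{"grip":40,"tx":-8,"ty":0,"tz":-0.5,"wx":0,"wy":0,"wz":0},{"grip":40,"tx":-8,"ty":0,"tz":-0.5,"wx":0,"wy":0,"wz":0},{"grip":40,"tx":-8,"ty":0,"tz":-0.5,"wx":0,"wy":0,"wz":0},{"grip":40,"tx":-8,"ty":0,"tz":-0.5,"wx":0,"wy":0,"wz":0},{"grip":40,"tx":-8,"ty":0,"tz":0,"wx":0,"wy":0,"wz":0},{"grip":40,"tx":-8,"ty":0,"tz":0,"wx":0,"wy":0,"wz":0},{"grip":40,"tx":-8,"ty":0,"tz":0,"wx":0,"wy":0,"wz":0},{"grip":40,"tx":-8,"ty":0,"tz":0,"wx":0,"wy":0,"wz":0},{"grip":40,"tx":-8,"ty":0,"tz":0,"wx":0,"wy":0,"wz":0}]' 60
python3 -m handwheel '[{"grip":40,"tx":-8,"ty":0,"tz":0,"wx":0,"wy":0,"wz":0},{"grip":40,"tx":-8,"ty":0,"tz":0,"wx":0,"wy":0,"wz":0},{"grip":40,"tx":-8,"ty":0,"tz":0,"wx":0,"wy":0,"wz":0},{"grip":40,"tx":-8,"ty":0,"tz":0,"wx":0,"wy":0,"wz":0},{"grip":40,"tx":-8,"ty":0,"tz":0,"wx":0,"wy":0,"wz":0},{"grip":40,"tx":-8,"ty":0,"tz":0,"wx":0,"wy":0,"wz":0},{"grip":40,"tx":-8,"ty":0,"tz":0,"wx":0,"wy":0,"wz":0},{"grip":40,"tx":-4,"ty":0,"tz":0,"wx":0,"wy":0,"wz":0},{"grip":40,"tx":0,"ty":0,"tz":0,"wx":0,"wy":0,"wz":0},{"grip":40,"tx":0,"ty":0,"tz":0,"wx":0,"wy":0,"wz":0}]' 60
python3 -c "
from h import *
st();cap('scene','s12.png');cap('top','t12.png')
a=cv2.imread('pics/s12.png')[150:290,180:360]; cv2.imwrite('pics/z15.png',cv2.resize(a,None,fx=4,fy=4,interpolation=cv2.INTER_CUBIC))
a=cv2.imread('pics/t12.png')[150:230,160:340]; cv2.imwrite('pics/z16.png',cv2.resize(a,None,fx=4,fy=4,interpolation=cv2.INTER_CUBIC))"
```

```text
time_s: 18.18
eef_pos: [504.9, -2.5, 61.1]
ee_rot: [0.515, -0.515, 0.484, -0.485]
force: [-0.6, -4.8, 5.5]
grip_width: 0.572
time_s: 19.02
eef_pos: [501.0, 58.1, 61.1]
ee_rot: [0.515, -0.515, 0.485, -0.484]
force: [0.3, 3.3, 5.9]
grip_width: 0.576
t 19.02 P [501.   58.1  61.1] z yaw 0.0608 y [-0.     0.001 -1.   ] F [0.3 3.3 5.9] w 49.2 j6 [-0.12  0.48  1.76  0.    0.91 -0.18]
```

View pics/z15.png

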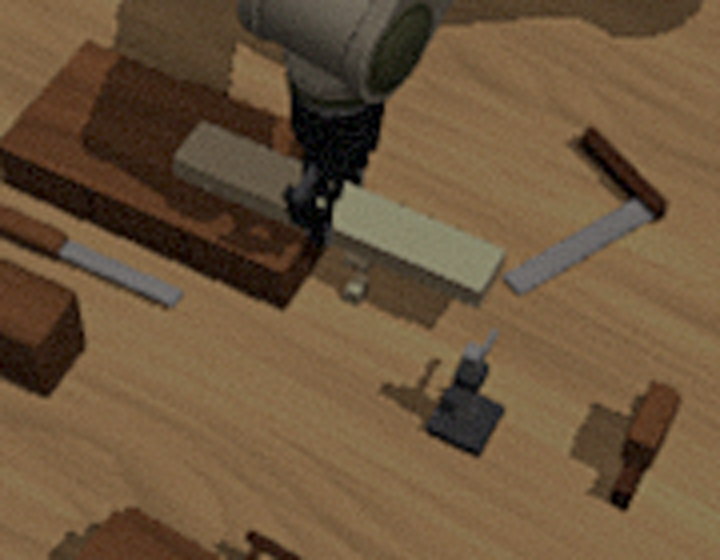

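View pics/z16.png

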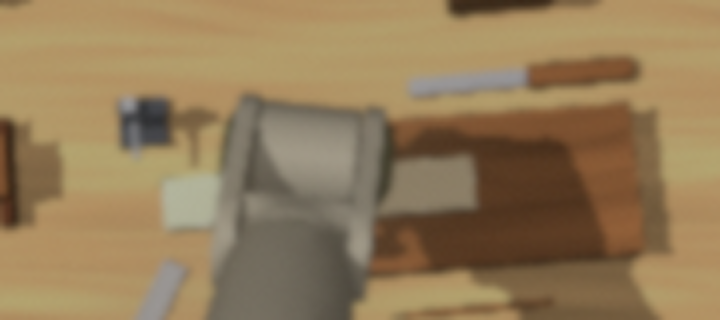

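```bash
python3 - <<'E'
from h import *
t=ld('top0.png');im=t['pixels'];print('blue top0');print(im[174:194,186:202,2])
t=ld('t12.png');im=t['pixels'];print('blue t12 board');print(im[190:212:2,194:212,2])
s=ld('s12.png');im=s['pixels'];print(im[228:246,294:308,2])
E
```

```text
blue top0
[[ 97  97  97 103 115 125 126 113  93  79  76  77  81  86  87  87]
 [ 96  96  95 104 122 138 138 121  90  67  65  70  74  76  76  74]
 [ 97  97  95 104 122 138 138 121  89  61  59  66  71  71  71  67]
 [ 98  97  95  98 112 123 123 106  78  57  55  63  68  69  66  61]
 [ 98  98  94  91  91  92  90  81  66  54  52  58  62  63  59  53]
 [ 98  98  95  86  77  71  70  69  63  54  50  52  53  53  50  49]
 [ 98  97  95  87  73  67  75  81  71  57  49  51  51  49  49  49]
 [ 99  98  97  89  78  76  90  98  87  67  58  57  58  56  57  54]
 [101 101  99  91  83  84  97 106  95  75  66  66  67  67  65  61]
 [100  99  99  93  85  84  98 109  98  81  71  70  70  70  69  64]
 [ 99  99  98  92  84  83  96 108 101  84  74  72  70  71  69  64]
 [102 101  99  94  82  82  95 108 105  87  75  73  71  70  67  64]
 [105 104 103  96  84  83  95 109 107  93  83  80  80  78  78  76]
 [106 106 105 100  92  89 101 115 114 101  94  94  95  94  93  93]
 [105 107 106 103 101 101 110 121 120 108 102 102 102 102 102 103]
 [106 106 106 106 106 107 113 120 117 111 105 106 107 105 106 106]
 [107 107 108 107 
[... 1454 characters left out ...]
0  65  68  69  66  65  75  99  89  72  61  64  63]
 [ 68  64  67  85  85  77  70  92  93  71  58  65  69  65]
 [ 72  73  83 105 104  99  85  99  85  68  63  63  66  66]
 [ 68  87  98 115 111 108  97  92  68  70  72  66  69  66]
 [ 78  84  96 106 110 106  83  68  66  65  64  65  72  72]
 [ 79  61  68  87  94  94  68  68  75  64  72  69  69  67]
 [ 65  48  37  38  54  67  56  60  75  70  71  70  65  68]
 [ 53  42  42  40  37  57  49  38  63  78  75  75  75  74]
 [ 43  38  44  50  44  52  51  34  64  80  81  73  77  78]
 [ 37  48  41  40  38  44  46  42  64  81  76  73  75  75]
 [ 23  36  48  41  48  47  28  53  74  79  80  73  72  79]
 [  6  17  29  38  38  38  31  70  81  74  78  82  79  78]]
```

```bash
python3 - <<'E'
from h import *
np.set_printoptions(precision=1,suppress=True)
t=ld('t12.png');s=ld('s12.png');yb=np.array([-.059,.998]);
def P(c,uv,z):
    w=ray(c,uv,z);print(w,'y_block',(w[:,:2]-[497.5,45])@yb,'x',(w[:,:2]-[497.5,45])@[.998,.059])
print('tip top');P(t,[(193.4,187),(193.4,189)],77)
print('tip scene');P(s,[(303,232),(302.3,234),(301.2,235.5)],77)
# board edge top
b=t['pixels'][...,2].astype(float)
e=[]
for r in range(196,206):
    row=b[r,194:206];lo=row[:4].mean();hi=row[9:].mean();h=(lo+hi)/2
    i=np.argmax(row>h);e.append((194+i-1+(h-row[i-1])/(row[i]-row[i-1]),r))
print('edge top');P(t,e,86)
g=s['pixels'].astype(int).sum(2);print(g[205:232,290:312])
E
```

```text
tip top
[[547.4 237.2  77. ]
 [539.5 237.2  77. ]] y_block [188.9 189.3] x [61.1 53.3]
tip scene
[[537.8 232.7  77. ]
 [545.9 234.5  77. ]
 [552.9 234.3  77. ]] y_block [184.9 186.3 185.6] x [51.3 59.5 66.5]
edge top
[[510.5 209.3  86. ]
 [506.6 209.9  86. ]
 [502.7 210.4  86. ]
 [498.9 210.6  86. ]
 [495.  210.4  86. ]
 [491.1 210.1  86. ]
 [487.2 209.5  86. ]
 [483.4 209.1  86. ]
 [479.5 209.2  86. ]
 [475.6 209.   86. ]] y_block [163.2 164.1 164.8 165.2 165.2 165.2 164.8 164.7 164.9 165. ] x [ 22.7  18.8  15.   11.1   7.3   3.4  -0.5  -4.4  -8.3 -12.1]
[[347 326 310 312 316 322 326 308 302 306 303 293 290 293 273 313 310 310
  289 303 302 314]
 [383 359 352 336 282 304 309 317 308 292 302 299 295 307 289 280 295 306
  290 293 301 294]
 [368 393 383 365 328 314 316 313 302 323 294 303 299 301 298 283 289 302
  285 305 298 319]
 [382 364 374 387 392 381 359 350 317 326 297 291 312 310 296 303 292 296
  293 291 291 294]
 [367 370 375 376 373 381 376 376 350 350 332 304 293 303 294 295 301 313
  296 285 291 280]
 [367 374 373 379 375 380 388 382 376 388 361 331 313 317 322 305 283 300
[... 1273 characters left out ...]
4 275 279 301 291 289 303 311
  313 281 287 288]
 [180 162 214 272 269 209 176 200 178 180 253 260 293 291 296 286 298 297
  313 311 309 298]
 [182 155 262 307 302 273 256 267 219 204 279 307 308 307 290 284 295 285
  306 306 291 304]
 [180 228 290 306 300 295 293 301 273 264 276 288 298 298 306 286 303 278
  282 282 271 305]
 [210 285 312 298 294 289 289 300 289 302 288 287 270 290 307 296 308 300
  280 277 280 294]
 [291 306 297 304 293 299 290 290 280 277 292 290 285 278 261 299 302 296
  300 296 292 285]
 [332 319 299 289 305 276 301 296 291 286 278 277 269 288 292 266 281 292
  293 310 310 295]
 [315 319 315 306 319 286 292 291 297 270 293 294 278 277 280 271 283 276
  271 295 297 310]]
```

```bash
python3 - <<'E'
from h import *
np.set_printoptions(precision=1,suppress=True)
s=ld('s12.png');yb=np.array([-.059,.998])
w=ray(s,[(304.5,215),(303.6,216),(303,217),(302.6,218),(301.9,219),(301.2,220),(300.5,221)],86)
print(w,(w[:,:2]-[497.5,45])@yb)
# pointer: centroid per row in blue, original and now
for f in('scene0.png','s11.png','s12.png'):
    b=ld(f)['pixels'][...,2].astype(float)
    for r in range(231,237):
        seg=np.clip(b[r,298:307]-72,0,None); seg[:max(0,int(5-(r-231)*0.8))]=0
        c=298+(seg*np.arange(9)).sum()/seg.sum(); p=ray(ld(f),[(c,r)],77)[0]; print(f,r,round(c,2),p,(p[:2]-[497.5,45])@yb)
E
```

```text
[[480.8 206.5  86. ]
 [486.  205.9  86. ]
 [490.7 206.2  86. ]
 [495.  207.   86. ]
 [499.8 207.   86. ]
 [504.7 207.   86. ]
 [509.5 207.   86. ]] [162.2 161.3 161.3 161.9 161.6 161.3 161. ]
scene0.png 231 nan [nan nan nan] nan
scene0.png 232 303.0 [537.8 232.7  77. ] 184.9422492476833
scene0.png 233 302.82 [541.5 234.1  77. ] 186.09998916114665
scene0.png 234 302.39 [545.7 234.8  77. ] 186.5376350614766
scene0.png 235 301.28 [551.1 233.6  77. ] 185.03840050034415
scene0.png 236 300.23 [556.3 232.6  77. ] 183.71657147659764
s11.png 231 nan [nan nan nan] nan
s11.png 232 302.78 [538.2 232.1  77. ] 184.30641185866725
s11.png 233 302.7 [541.7 233.7  77. ] 185.75725454926905
s11.png 234 302.31 [545.8 234.5  77. ] 186.3158881217255
s11.png 235 301.3 [551.  233.6  77. ] 185.0966529652019
s11.png 236 300.21 [556.3 232.5  77. ] 183.66714747469157
s12.png 231 nan [nan nan nan] nan
s12.png 232 303.03 [537.7 232.8  77. ] 185.03166333105744
s12.png 233 302.83 [541.5 234.1  77. ] 186.129089177942
s12.png 234 302.3 [545.9 234.5  77. ] 186.27814387889313
s12.png 235 301.24 [551.1 233.5  77. ] 184.9284081133118
s12.png 236 300.32 [556.1 232.8  77. ] 183.99422200907094<stdin>:11: RuntimeWarning: invalid value encountered in scalar divide
```

Both views put the front edge 24 mm short of the pointer (top 189.1−165.0, scene 185.5−161.5).

```bash
python3 -m handwheel '[{"grip":40,"tx":-4,"ty":0,"tz":0,"wx":0,"wy":0,"wz":0},{"grip":40,"tx":-6,"ty":0,"tz":0,"wx":0,"wy":0,"wz":0},{"grip":40,"tx":-6,"ty":0,"tz":0,"wx":0,"wy":0,"wz":0},{"grip":40,"tx":-4,"ty":0,"tz":0,"wx":0,"wy":0,"wz":0},{"grip":40,"tx":-2,"ty":0,"tz":0,"wx":0,"wy":0,"wz":0},{"grip":40,"tx":0,"ty":0,"tz":0,"wx":0,"wy":0,"wz":0},{"grip":40,"tx":0,"ty":0,"tz":0,"wx":0,"wy":0,"wz":0},{"grip":40,"tx":0,"ty":0,"tz":0,"wx":0,"wy":0,"wz":0}]' 60
python3 - <<'E'
from h import *
st();s=cap('scene','s13.png');t=cap('top','t13.png')
a=cv2.imread('pics/s13.png')[150:290,180:360]; cv2.imwrite('pics/z17.png',cv2.resize(a,None,fx=4,fy=4,interpolation=cv2.INTER_CUBIC))
yb=np.array([-.059,.998]);B=lambda w:((w[:,:2]-[497.5,45])@yb).round(1)
b=t['pixels'][...,2].astype(float);e=[]
for r in range(197,206):
    row=b[r,188:200];lo=row[:3].mean();hi=row[9:].mean();h=(lo+hi)/2
    i=np.argmax(row>h);e.append((188+i-1+(h-row[i-1])/(row[i]-row[i-1]),r))
print('top',B(ray(t,e,86)))
np.set_printoptions(linewidth=200)
g=s['pixels'].astype(int).sum(2);print(g[213:234,296:318])
print(b[184:192,186:202].astype(int))
E
```

```text
time_s: 19.78
eef_pos: [499.7, 79.5, 61.0]
ee_rot: [0.515, -0.515, 0.485, -0.484]
force: [-0.7, 2.5, 6.1]
grip_width: 0.572
t 19.78 P [499.7  79.5  61. ] z yaw 0.0602 y [-0.     0.001 -1.   ] F [-0.7  2.5  6.1] w 48.8 j6 [-0.07  0.48  1.75  0.    0.91 -0.14]
top [185.8 185.3 185.3 185.1 185.  184.6 184.7 184.8 185. ]
[[360 386 377 386 372 385 368 364 371 373 390 360 313 310 304 286 292 306 323 304 297 331]
 [392 387 374 366 378 388 381 381 375 387 378 375 395 372 373 340 315 324 326 319 323 315]
 [373 376 376 387 377 374 360 383 379 370 385 378 370 387 385 331 298 314 316 322 307 313]
 [366 375 361 376 379 364 377 372 371 381 376 371 371 370 370 287 282 316 315 328 320 317]
 [383 382 370 381 372 382 385 372 378 366 375 382 386 389 337 266 306 323 320 326 327 316]
 [374 389 369 380 361 374 372 376 383 365 374 376 384 371 285 263 329 313 302 323 316 296]
 [382 382 386 370 384 380 379 375 378 380 374 377 376 321 231 266 321 334 319 295 285 257]
 [376 395 386 381 367 376 380 376 376 360 379 393 357 249 214 316 332 304 291 286 261 298]
 [302 330 386 393 393 376 390 379 378 378 380 377 299
[... 967 characters left out ...]
90 289 290 299 295 267 274 287 269 264 284 284 293 308 306 295 289 279]
 [312 311 282 283 291 284 310 308 280 273 282 291 299 275 290 274 286 300 281 311 302 290]]
[[103 103 101  95  87  85 100 112 104  86  76  74  73  73  72  67]
 [105 104 103  96  86  85 100 111 108  91  78  76  74  73  70  67]
 [109 109 107 100  88  85  99 114 112  96  86  85  84  81  79  80]
 [110 110 109 103  95  92 105 119 118 105  98  98  98  97  96  96]
 [110 110 110 107 104 105 114 125 124 113 106 106 106 106 106 107]
 [110 111 111 109 109 112 116 123 122 114 110 110 110 109 110 111]
 [111 111 111 111 112 113 113 115 116 112 112 112 112 111 112 111]
 [111 110 110 111 111 111 111 112 110 112 112 111 110 111 110 111]]
```

View pics/z17.png

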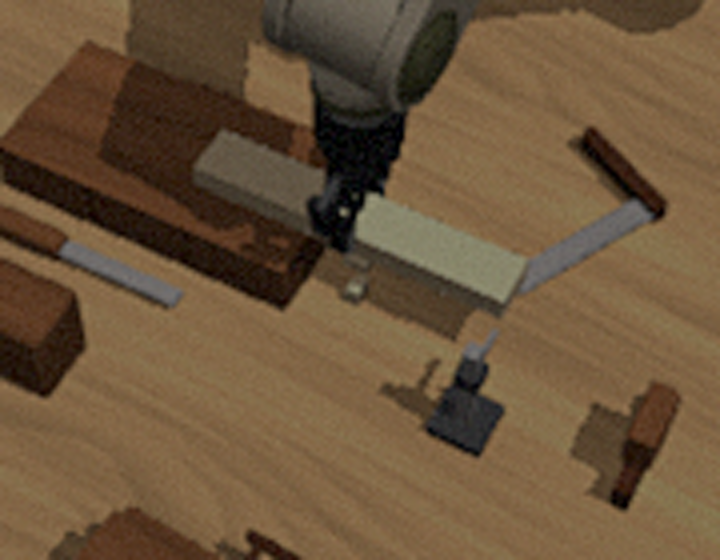

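```bash
python3 - <<'E'
from h import *
np.set_printoptions(precision=1,suppress=True)
s=ld('s13.png');yb=np.array([-.059,.998])
w=ray(s,[(310.4,217),(309.75,218),(309.1,219),(308.45,220),(307.9,221),(307.3,222),(306.7,223)],86)
print(w,(w[:,:2]-[497.5,45])@yb)
# where would pointer centre line meet in the scene, at z 86 front edge: use gauge triangulated
t=ld('t13.png')
def line(c,uv):
    a=ray(c,[uv],0)[0];b=ray(c,[uv],100)[0];return a,(b-a)/np.linalg.norm(b-a)
a,d=line(t,(193.45,189.3));b,e=line(s,(303.2,231.5))
M=np.c_[d,-e];x=np.linalg.lstsq(M,b-a,rcond=None)[0];p,q=a+d*x[0],b+e*x[1];print('tip tri',p,q)
# board front right top corner (block +x): top / scene
E
```

```text
[[477.5 227.1  86. ]
 [482.3 227.2  86. ]
 [487.1 227.3  86. ]
 [491.8 227.4  86. ]
 [496.4 227.7  86. ]
 [501.  228.   86. ]
 [505.6 228.2  86. ]] [182.9 182.7 182.5 182.3 182.4 182.4 182.4]
tip tri [537.5 236.2  82.2] [538.9 233.6  82. ]
```

```bash
python3 -m handwheel '[{"grip":40,"tx":-1.5,"ty":0,"tz":0,"wx":0,"wy":0,"wz":0},{"grip":40,"tx":-1.5,"ty":0,"tz":0,"wx":0,"wy":0,"wz":0},{"grip":40,"tx":-0.8,"ty":0,"tz":0,"wx":0,"wy":0,"wz":0},{"grip":40,"tx":0,"ty":0,"tz":0,"wx":0,"wy":0,"wz":0},{"grip":40,"tx":0,"ty":0,"tz":0,"wx":0,"wy":0,"wz":0},{"grip":40,"tx":0,"ty":0,"tz":0,"wx":0,"wy":0,"wz":0},{"grip":40,"tx":0,"ty":0,"tz":0,"wx":0,"wy":0,"wz":0},{"grip":40,"tx":0,"ty":0,"tz":0,"wx":0,"wy":0,"wz":0}]' 60
python3 - <<'E'
from h import *
np.set_printoptions(linewidth=200,precision=1,suppress=True)
st();s=cap('scene','s14.png');t=cap('top','t14.png')
a=cv2.imread('pics/s14.png')[150:290,180:360]; cv2.imwrite('pics/z18.png',cv2.resize(a,None,fx=4,fy=4,interpolation=cv2.INTER_CUBIC))
a=cv2.imread('pics/t14.png')[150:230,160:340]; cv2.imwrite('pics/z19.png',cv2.resize(a,None,fx=4,fy=4,interpolation=cv2.INTER_CUBIC))
yb=np.array([-.059,.998]);B=lambda w:((w[:,:2]-[497.5,45])@yb).round(1)
b=t['pixels'][...,2].astype(float);e=[]
for r in range(197,206):
    row=b[r,187:199];lo=row[:3].mean();hi=row[9:].mean();h=(lo+hi)/2
    i=np.argmax(row>h);e.append((187+i-1+(h-row[i-1])/(row[i]-row[i-1]),r))
print('top',B(ray(t,e,86)))
g=s['pixels'].astype(float).sum(2);e=[]
for r in range(217,224):
    c=np.arange(300,316);v=g[r,300:316]; j=np.argmax(-(np.diff(v)[2:]))+2
    k=np.where(v>310)[0]; 
    i=next(i for i in range(3,15) if v[i]>310>=v[i+1]); e.append((300+i+(v[i]-310)/(v[i]-v[i+1]),r))
print('scene',e,B(ray(s,e,86)))
# long edges of board in scene for level check: heights of tail vs front, via top edges of far side
E
```

```text
time_s: 20.55
eef_pos: [499.6, 82.5, 61.0]
ee_rot: [0.515, -0.515, 0.485, -0.485]
force: [-1.1, -0.1, 4.6]
grip_width: 0.575
t 20.55 P [499.6  82.5  61. ] z yaw 0.0601 y [-0.  0. -1.] F [-1.1 -0.1  4.6] w 49.1 j6 [-0.1  0.5  1.8  0.   0.9 -0.1]
top [187.6 187.3 187.4 187.5 187.7 188.  188.7 189.1 189.4]
scene [(np.float64(311.3207547169811), 217), (np.float64(310.72566371681415), 218), (np.float64(310.1938775510204), 219), (np.float64(309.3898305084746), 220), (np.float64(309.0), 221), (np.float64(308.5257731958763), 222), (np.float64(307.6981132075472), 223)] [185.6 185.5 185.7 185.1 185.6 186.  185.3]
```

View pics/z18.png

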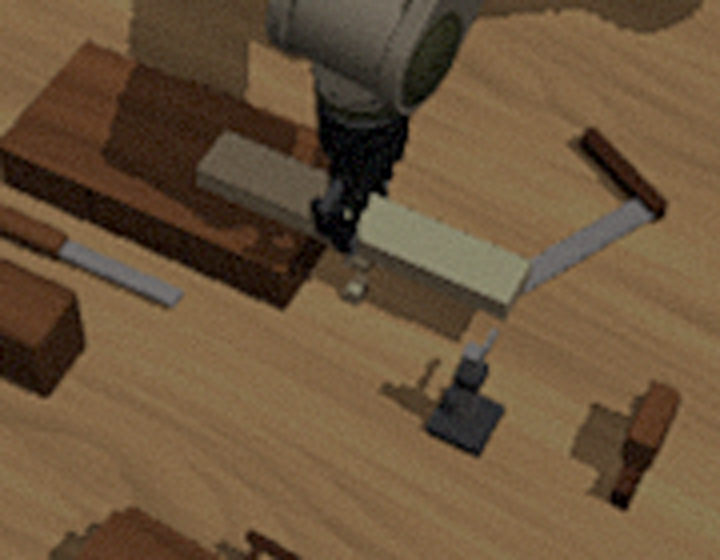

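View pics/z19.png

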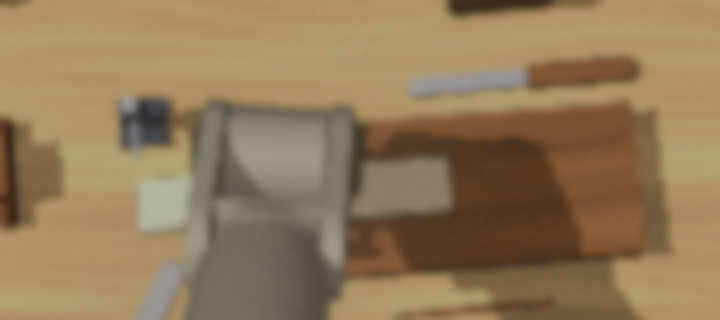

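```bash
python3 - <<'E'
from h import *
np.set_printoptions(precision=1,suppress=True)
s=ld('s14.png');t=ld('t14.png')
zs=lambda p:(np.array(p,float)+.5)/4-.5+[180,150]; zt=lambda p:(np.array(p,float)+.5)/4-.5+[160,150]
for n,w in(('scene TL,BL,FL,FR',ray(s,zs([(228,131),(198,165),(507,297),(528,262)]),86)),('top TL TR FL FR',ray(t,zt([(452,211),(450,157),(139,233),(138,180)]),86))):
    w=w[:,:2]-[497.5,45]; print(n,np.c_[w@[.998,.059],w@[-.059,.998]])
# bottom corner of front face, far side, at z=60
w=ray(s,zs([(500,317)]),60)[:,:2]-[497.5,45];print(np.c_[w@[.998,.059],w@[-.059,.998]])
st()
E
```

```text
scene TL,BL,FL,FR [[ -21.  -110.8]
 [  25.3 -113.7]
 [  22.6  182.9]
 [ -18.2  183.2]]
top TL TR FL FR [[ -22.2 -112.7]
 [  30.1 -115. ]
 [ -21.6  188. ]
 [  29.7  186.3]]
[[ 26.4 180.6]]
t 20.65 P [499.6  82.5  61. ] z yaw 0.0602 y [-0.  0. -1.] F [-0.7  0.1  3.9] w 48.8 j6 [-0.1  0.5  1.8  0.   0.9 -0.1]
```

```bash
python3 -c "
from rig import ctrl
print(ctrl.finish_job())"
```

```text
the job is handed in; nothing more can be done
None
```

I wiped the three chips off the block with the scraper and stood the scraper back on the bench. I then gripped the board at mid-length, squared it and slid it about 294 mm outward along the block. I handed the job in at about 21 s with the gripper still holding the board; no verdict is reported.

**Last checks:**
- **Board front against the pointer:** about 1 mm short in the top view and 0 mm in the scene view. The two cameras disagree by 2–4 mm in absolute position, so I compared the board with the pointer within each view. Working it out from the arm's travel gives 187.4 mm outward of the block's end, against 185.5 to 189.1 mm for the pointer.
- **Squareness and level:** gripper yaw was 0.060 rad, the same as the block. Board corners picked in the pictures agree within about 0.01 rad and showed no visible tilt. I did not measure level any other way.
- **Grip:** the fingers stopped on the board at 49 mm, set to 60 N. The wrist reads about 4 N of upward push, so the board is pressed lightly onto the block.
- **Chips, scraper and other tools:** the chips were on the bench and the scraper was standing free in the pictures. The chisel, mallet, square and gauge looked undisturbed. I did not measure the positions of the other bystanders again.

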